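# Sort massage boards into their sleeves

## Robot

A 7-joint arm with a two-finger parallel gripper is mounted at the origin on the work surface. World frame = base frame: x ahead of the robot, y to its left, z up, the work surface at z = 0. Lengths are in m, angles in degrees, forces in N, time in s.
With the tool pointing down it reaches from about 0.425 to 0.875 m from the base axis. Payload 9.9 kg.
Tool frame: the origin (TCP) lies at the very end of the fingers, on their centre line; the grasp point (between the pads) lies 19 mm behind it; z points along the fingers, y is the direction in which the jaws open and shut (so a half turn about z gives the same grasp; the last joint's range is limited). The gripper opens to 85 mm and grips with 20 to 120 N. Pads are 22 mm wide; open, the fingers measure 114 mm over their backs; the gripper's body (76 mm by 85 mm) begins 54 mm behind the grasp point. The pads swing forward as they close: fully open they stand 13 mm farther back than shut.
Start: joints at [-76.593, 32.985, 1.427, 82.34, -0.859, 64.687, -3.237], TCP at [0.211, 0.641, 0.231] pointing down, gripper open.
Joint ranges: [-157.87, 157.87], [-19.46, 123.44], [-87.15, 90], [11.01, 140.99], [-62.26, 242.26], [9.8, 113.94], [-161.44, 161.44]. Speed limits (degrees/s): [127.2, 127.2, 172.46, 172.46, 180, 180, 180].

## Interface

Orientations are given as [roll, pitch, yaw] about the fixed x, y, z axes, in that order (R = Rz(yaw) Ry(pitch) Rx(roll)).
In Python, from plant import monitor, get_image, calibration, env, nets gives the robot as it stands.
- The arm moves only by the tool arm_command, never from a script. Its argument "rows" is a list of rows, each an object with "translation": the shift along the tool's x, y, z in cm, a list of three; "turn": the turn, a rotation vector about the tool's x, y, z in rad, a list of three; "hand": the finger opening in cm, from 0 to 8.54. In form: [{"translation": [tx, ty, tz], "turn": [wx, wy, wz], "hand": hand}, ...]. A call has 1 to 8 rows; each row shifts and turns the pose as measured when the row begins, along the tool's axes as they then stand; what a row does not reach is not made up. A row lasts 1/8 s, in which the tool goes at most 62.5 mm and 10.7 degrees, less where a joint would pass 70% of its speed; a pose out of reach is approached as far as the arm can. A call with a gripper value outside its range is refused whole. The fingers move at their own pace and stop on an object; "newtons" is the grip in N (left out, the last holds). Time passes only in rows, so rows that do not move let the fingers close. It gives the time, the measured TCP pose, the force and the opening at its end, in the units of the state.
- monitor.read_state(): the state, without advancing time (a new reading comes with each control period).
- get_image(name): name is "side" or "top"; returns the picture (480x640x3 uint8, red, green, blue); there is no depth.
- calibration(name): a dict with "fx", "fy", "cx", "cy" (pixels), "R" (3x3) and "t" (3): a world point X has camera coordinates R X + t. Camera axes: x right, y down, z forward; pixel columns grow to the right and rows downward; lengths in m; the calibration is good to about 2 mm. A picture is of the moment at which its call begins. calibration takes no time and is no camera call.
- env.hand_in(): hands the job in, once; it reports no verdict.
Trained networks look in the newest picture that a camera, given by its name, has taken for a name from the list of things; names that differ only in an ending like _2 or _b are one class to them, and where a whole thing is asked for, a point or a joint stands for the part that bears it (a point fixed in the world has none). Each returns a list of dicts, best first, with "conf" (0 to 1); they miss things now and then, are a little off and sometimes report something else, mostly with a low value. They report only what shows in the picture. A call takes as long as a camera call. They do not tell look-alikes from the thing itself.
- nets.spot_in(camera, target): "box" ([left, top, right, bottom] in pixels, round what is visible of it).
The state is a dict: "time_s": time; "qpos": joint angles; "joint_vel": joint speeds; "tau": joint torques, N m; "tool_pos": TCP position; "orientation": TCP orientation; "contact_force": force on the tool from outside, world axes, zero at the start; "moment": the same for the moment, N m; "gripper_width": opening from 0.0 (shut) to 1.0 (fully open).
Only numpy, scipy, OpenCV 4.12 (cv2) and the standard library are available. Lean on these libraries where they do the work, as an engineer would, in place of code of your own. Each camera call takes 0.05 s, during which the arm holds its last target.

## Task

Put away the two clean wooden massage boards by width: lay the wide board, which stands on its edge in the aluminium drying stand, flat and slide it endways into the wide white sleeve, and slide the narrow board, which lies on the table, endways into the narrow sleeve. Each board ends lying flat on its sleeve's floor with no more than a third of its length sticking out of the mouth. Leave the other things on the table where they are.

Things in the scene. Friction and masses are not known exactly. Their poses are not given: they have to be found in the camera images.
- wide_board: wooden massage board, plain rectangular bar 130 long x 46 wide x 15 thick with 5 dark cross grooves. Origin at its centre; own x along the length, own y through the thickness, own z across the width. At the start it stands on a long edge (width upright, own z up) in the drying stand; it does not fit its sleeve on edge
- narrow_board: wooden massage board, plain rectangular bar 130 long x 28 wide x 15 thick with 3 dark cross grooves. Origin at its centre; own x along the length, own y through the thickness, own z across the width. At the start it lies flat on the table (own y vertical)
- wide_sleeve: wide sleeve: flat box fixed to the table, white floor and roof, grey sides, 110 deep x 74 wide x 39 high. One end, its mouth (own -x side, roughly towards the robot), is open; inside 66 wide, 32 high, 106 deep to the back wall; the roof starts 20 mm behind the mouth (floor 3 thick, roof and walls 4). Origin: centre of its underside; own x from mouth (-55 mm) to back wall, z up
- narrow_sleeve: narrow sleeve: flat box fixed to the table, white floor and roof, grey sides, 110 deep x 52 wide x 39 high. One end, its mouth (own -x side, roughly towards the robot), is open; inside 44 wide, 32 high, 106 deep to the back wall; the roof starts 20 mm behind the mouth (floor 3 thick, roof and walls 4). Origin: centre of its underside; own x from mouth (-55 mm) to back wall, z up
- wide_sleeve_mouth (a point): centre of the wide sleeve's open mouth, 19 mm above the table; same axes as the sleeve
- narrow_sleeve_mouth (a point): centre of the narrow sleeve's open mouth, 19 mm above the table; same axes as the sleeve
- drying_stand: aluminium stand fixed to the table: plate 120 x 70 x 5 with two pairs of posts (at own x = -50 and +50 mm), 27 mm high above the table, that keep the wide board upright in a 19 mm gap along own x; its lower edge rests on the plate. Origin: centre of its underside, z up
- bowl: bystander: white ceramic bowl, 140 across and 60 high, with a purple 60 mm massage ball in it. Origin: centre of its underside
- squeeze_grip: bystander: aluminium V-shaped hand exerciser lying flat, about 140 x 95 x 24. Origin: under its middle
- mouthguard_case: bystander: clear box with a white seam, 80 x 75 x 24. Origin: centre of its underside
- back_roller: bystander: light wooden spoon-shaped back roller lying flat, handle 24 thick and disc head 90 across, 280 long, top at 32. Origin: on the table, on the handle 20 mm from the head; own x towards the head
- balm_tin: bystander: flat aluminium tin, 44 across and 18 high, between the sleeves. Origin: centre of its underside
Mind the look-alikes: they are no part of the job. Leave any yellow look-alike of the wide_board alone.

How it is judged (in metres and radians):
At the end, for the whole second after the job is handed in: The wide board lies flat (within 0.2 rad) inside the wide sleeve and the narrow board inside the narrow sleeve, each endways through the mouth with at most 48 mm of its 130 mm sticking out, at rest (x of wide_board in the frame of wide_sleeve between -0.038 and 0 m and y of wide_board in the frame of wide_sleeve between -0.033 and 0.033 m and z of wide_board in the frame of wide_sleeve between 0 and 0.03 m and angle between the y axis of wide_board and the z axis of wide_sleeve, either way round below 0.2 rad and linear speed of each of wide_board, narrow_board below 0.02 m/s and x of narrow_board in the frame of narrow_sleeve between -0.038 and 0 m and y of narrow_board in the frame of narrow_sleeve between -0.022 and 0.022 m and z of narrow_board in the frame of narrow_sleeve between 0 and 0.03 m and angle between the y axis of narrow_board and the z axis of narrow_sleeve, either way round below 0.2 rad); the robot touches nothing.
It fails at once if the white bowl is shifted by more than 40 mm (distance of bowl from where it was at the start of the episode above 0.04 m).
It fails at once if the hand gripper is shifted by more than 40 mm (distance of squeeze_grip from where it was at the start of the episode above 0.04 m).
It fails at once if the mouthguard case is shifted by more than 40 mm (distance of mouthguard_case from where it was at the start of the episode above 0.04 m).
It fails at once if the back roller is shifted by more than 40 mm (distance of back_roller from where it was at the start of the episode above 0.04 m).
It fails at once if the balm tin is shifted by more than 40 mm (distance of balm_tin from where it was at the start of the episode above 0.04 m).
It also fails if it takes over 69 s, if anything falls off the work surface, if the arm or the gripper's body presses on something with over 40 N, if the wrist force passes 120 N, or if a joint passes its speed limit or range.

## Working session

There is one attempt and no reset: what is moved stays moved. The work goes in short steps, Python scripts to look and compute and a tool call to move; the robot and the scene stay as the last step left them, time stands still between calls to the robot, and variables do not carry over. Pictures are saved under pics/ and viewed, and the job is handed in when it is done.

Besides the shell and the picture viewer there is one more tool, called by a JSON object that holds its "name" and its "arguments", one argument or row to a line. arm_command: Moves the arm, as the interface text tells. Its arguments: {"type":"object","properties":{"rows":{"type":"array","items":{"type":"object","properties":{"translation":{"type":"array","items":{"type":"number"}},"turn":{"type":"array","items":{"type":"number"}},"hand":{"type":"number"}}}},"newtons":{"type":"number"}},"required":["rows"]}

```bash
mkdir -p pics; ls; cat > h.py <<'E'
import numpy as np,cv2
from plant import monitor,get_image,calibration,env,nets
def ray(cam,u,v,z):
    c=calibration(cam);R=np.array(c["R"]);t=np.array(c["t"])
    d=R.T@np.array([(u-c["cx"])/c["fx"],(v-c["cy"])/c["fy"],1.]);o=-R.T@t
    return o+d*(z-o[2])/d[2]
def proj(cam,X):
    c=calibration(cam);p=np.array(c["R"])@np.array(X,float)+np.array(c["t"])
    return np.array([c["fx"]*p[0]/p[2]+c["cx"],c["fy"]*p[1]/p[2]+c["cy"]])
def snap(cam,name):
    im=get_image(cam);cv2.imwrite(f"pics/{name}.png",im[:,:,::-1]);return im
E
python3 - <<'E'
from h import *
for c in("top","side"):
    snap(c,c+"0");k=calibration(c);R=np.array(k["R"]);print(c,k["fx"],-R.T@np.array(k["t"]),R[2])
    for n in["wide_board","narrow_board","wide_sleeve","narrow_sleeve","drying_stand","balm_tin"]:
        print(n,[(np.round(d["box"]).tolist(),round(d["conf"],2)) for d in nets.spot_in(c,n)[:4]])
print(monitor.read_state())
E
```

```text
pics
top 522.5218545121477 [0.45604489 0.07016834 1.21318018] [ 0.10125461  0.01887975 -0.99468139]
wide_board [([211.0, 239.0, 227.0, 295.0], 0.76), ([314.0, 302.0, 369.0, 334.0], 0.67)]
narrow_board [([500.0, 265.0, 534.0, 320.0], 0.67)]
wide_sleeve [([417.0, 178.0, 451.0, 228.0], 0.72)]
narrow_sleeve [([300.0, 172.0, 321.0, 222.0], 0.59)]
drying_stand [([206.0, 242.0, 236.0, 294.0], 0.75), ([328.0, 128.0, 368.0, 169.0], 0.32)]
balm_tin [([356.0, 198.0, 374.0, 215.0], 0.74)]
side 464.3401886959003 [ 0.56103539 -0.8338537   0.76431238] [ 0.02208319  0.77655554 -0.62966167]
wide_board [([225.0, 225.0, 266.0, 268.0], 0.92), ([276.0, 177.0, 318.0, 192.0], 0.81)]
narrow_board [([221.0, 374.0, 291.0, 414.0], 0.77)]
wide_sleeve [([334.0, 290.0, 389.0, 332.0], 0.83)]
narrow_sleeve [([332.0, 217.0, 377.0, 245.0], 0.76)]
drying_stand []
balm_tin [([342.0, 257.0, 361.0, 273.0], 0.71)]
{'time_s': 0.7, 'qpos': array([-76.59164254,  32.98270952,   1.42784084,  82.33893299,
        -0.85744561,  64.68924463,  -3.23563259]), 'joint_vel': array([-0.11163437, -0.00362205,  0.10727314, -0.04319392, -0.04351376,
       -0.09177942,  0.01027491]), 'tau': array([ 2.38939792e-04, -7.65301108e+01,  2.24856779e+00, -2.86252499e+01,
        1.54562137e-02,  2.74385486e-03,  5.76429647e-05]), 'tool_pos': array([0.21095107, 0.64118848, 0.23132345]), 'orientation': array([-1.79999851e+02,  2.12588700e-03,  1.61791606e+02]), 'contact_force': array([-0.71754264,  0.17320304,  0.49128242]), 'moment': array([ 0.01781429,  0.07286387, -0.00346014]), 'gripper_width': 0.9985908610126297}
```

View pictures.

View pics/top0.png

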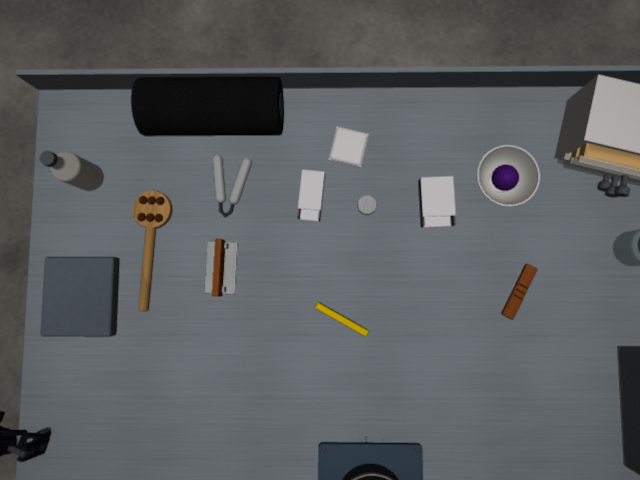

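View pics/side0.png

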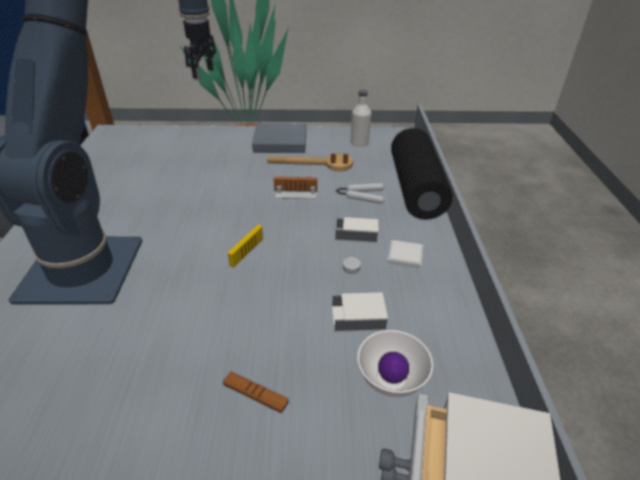

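```bash
python3 - <<'E'
from h import *
im=cv2.imread("pics/top0.png")
def crop(x0,y0,x1,y1,f):return cv2.resize(im[y0:y1,x0:x1],None,fx=f,fy=f,interpolation=cv2.INTER_CUBIC)
a=np.hstack([crop(195,225,255,305,5),crop(495,250,545,330,6)[:400]]);cv2.imwrite("pics/c1.png",a)
b=crop(285,160,465,240,4);cv2.imwrite("pics/c2.png",b)
s=cv2.imread("pics/side0.png");cv2.imwrite("pics/c3.png",cv2.resize(s[165:425,215:415],None,fx=2.3,fy=2.3,interpolation=cv2.INTER_CUBIC))
hsv=cv2.cvtColor(im,cv2.COLOR_BGR2HSV)
for nm,(x0,y0,x1,y1),z,lo,hi in[("wide",(205,235,240,300),.051,(0,120,40),(18,255,255)),("narrow",(495,255,545,330),.015,(0,120,40),(18,255,255)),("yellow",(305,290,380,345),.046,(20,120,60),(35,255,255))]:
    m=np.zeros(im.shape[:2],np.uint8);m[y0:y1,x0:x1]=cv2.inRange(hsv,lo,hi)[y0:y1,x0:x1]
    cs,_=cv2.findContours(m,cv2.RETR_EXTERNAL,cv2.CHAIN_APPROX_NONE)
    c=max(cs,key=cv2.contourArea);r=cv2.minAreaRect(c);bp=cv2.boxPoints(r)
    M=cv2.moments(c);cu,cv_=M["m10"]/M["m00"],M["m01"]/M["m00"]
    print(nm,(m>0).sum(),r,ray("top",cu,cv_,z))
    print(np.round([ray("top",*p,z) for p in bp],4)[:,:2].tolist())
E
```

```text
wide 383 ((216.8479461669922, 267.01971435546875), (6.743921756744385, 56.30609130859375), 3.2397000789642334) [0.5026852  0.33967519 0.051     ]
[[0.4409, 0.3494], [0.5662, 0.3452], [0.5654, 0.33], [0.4401, 0.3343]]
narrow 703 ((518.9000244140625, 291.20001220703125), (12.521980285644531, 55.901695251464844), 26.56505012512207) [ 0.45026822 -0.34035145  0.015     ]
[[0.4002, -0.2978], [0.5131, -0.358], [0.5004, -0.3828], [0.3878, -0.3225]]
yellow 424 ((341.3872375488281, 318.8115539550781), (58.77687454223633, 7.24497127532959), 29.357755661010742) [0.38899479 0.06212816 0.046     ]
[[0.4135, 0.1227], [0.4274, 0.1149], [0.3646, 0.0018], [0.3509, 0.0097]]
```

View pics/c1.png

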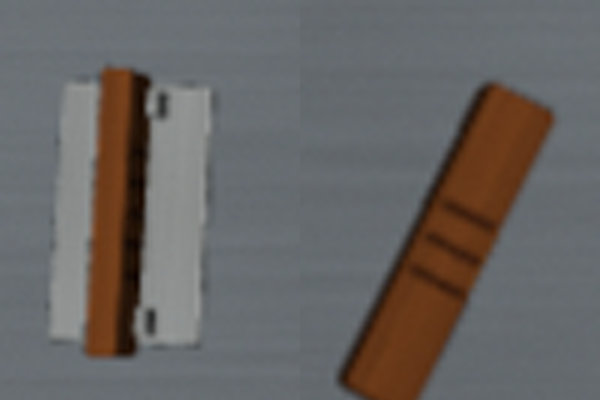

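View pics/c2.png

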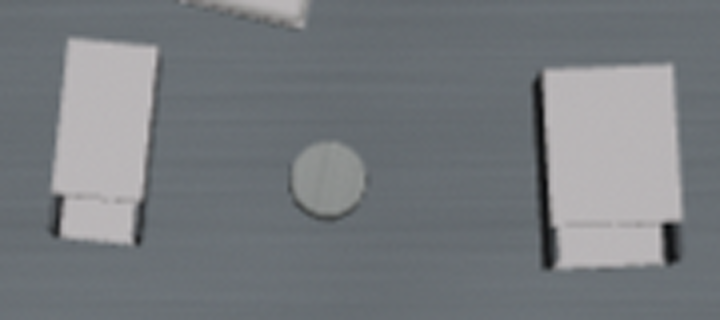

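View pics/c3.png

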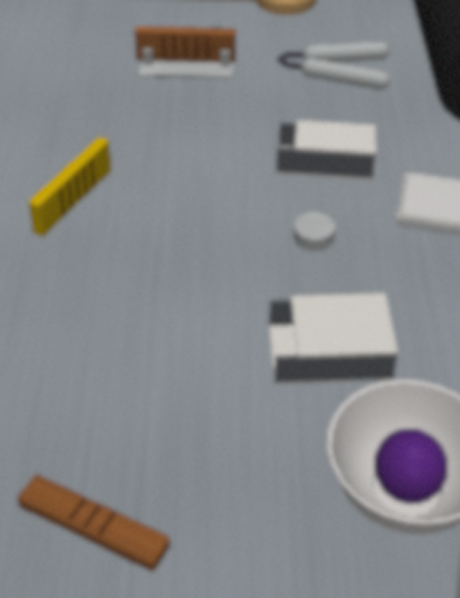

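```bash
python3 - <<'E'
from h import *
from scipy.optimize import least_squares
sl={}
for nm,W,pts in[("wide",.074,[(543,70),(672,65),(682,220),(552,225)]),("narrow",.052,[(67,39),(158,46),(144,200),(52,193)])]:
    px=[((p[0]+.5)/4-.5+285,(p[1]+.5)/4-.5+160) for p in pts]
    P=np.array([ray("top",*p,.039)[:2] for p in px]);print(nm,P.round(4).tolist())
    # local corners: farleft, farright, nearright, nearleft
    L=np.array([[.055,W/2],[.055,-W/2],[-.035,-W/2],[-.035,W/2]])
    f=lambda q:((L@np.array([[np.cos(q[2]),np.sin(q[2])],[-np.sin(q[2]),np.cos(q[2])]])+q[:2])-P).ravel()
    r=least_squares(f,[*P.mean(0),0]);print(r.x[:2],np.degrees(r.x[2]),np.abs(r.fun).max());sl[nm]=(r.x,W)
def tr(q,l):
    c,s=np.cos(q[2]),np.sin(q[2]);return[q[0]+c*l[0]-s*l[1],q[1]+s*l[0]+c*l[1],l[2]]
for cam in("top","side"):
    im=cv2.imread(f"pics/{cam}0.png");f=4 if cam=="top" else 5
    x0,y0,x1,y1=(285,160,465,240) if cam=="top" else (320,205,400,340)
    cr=cv2.resize(im[y0:y1,x0:x1],None,fx=f,fy=f,interpolation=cv2.INTER_CUBIC)
    for nm,(q,W) in sl.items():
        for loop in([(.055,W/2,.039),(.055,-W/2,.039),(-.035,-W/2,.039),(-.035,W/2,.039)],[(-.055,W/2,0),(-.055,-W/2,0),(.055,-W/2,0)],[(-.055,W/2-.004,.003),(-.055,-W/2+.004,.003)]):
            p=np.array([(proj(cam,tr(q,l))-[x0,y0]+.5)*f-.5 for l in loop])
            cv2.polylines(cr,[np.round(p).astype(int)],len(loop)==4,(0,0,255) if len(loop)==4 else (0,255,0),1)
        print(nm,"mouth",np.round(tr(q,(-.055,0,.019)),4))
    cv2.imwrite(f"pics/fit_{cam}.png",cr)
# board checks in side view
def bx(c,yaw,l,w,h,zb):
    a=np.radians(yaw);return[[c[0]+np.cos(a)*i*l/2-np.sin(a)*j*w/2,c[1]+np.sin(a)*i*l/2+np.cos(a)*j*w/2,zb+h] for i,j in[(1,1),(1,-1),(-1,-1),(-1,1)]]
cr=cv2.resize(cv2.imread("pics/side0.png")[165:425,215:335],None,fx=2.3,fy=2.3,interpolation=cv2.INTER_CUBIC)
cr=cv2.resize(cv2.imread("pics/side0.png"),None,fx=2,fy=2,interpolation=cv2.INTER_CUBIC)
for b in(bx((.503,.3397),-1.9,.13,.015,.046,.005),bx((.4504,-.3403),-28.1,.13,.028,.015,0)):
    p=np.array([proj("side",l)*2+.5 for l in b]);cv2.polylines(cr,[np.round(p).astype(int)],True,(0,255,0),1)
cv2.imwrite("pics/fitb.png",np.hstack([cr[320:560,500:680],cr[720:960,420:620][:240]]))
E
```

```text
wide [[0.7082, -0.1181], [0.7109, -0.1913], [0.6219, -0.1949], [0.6191, -0.1218]]
[ 0.65503097 -0.15692753] 2.2549664100466784 0.0005621624963376703
narrow [[0.7269, 0.1533], [0.7227, 0.1012], [0.6337, 0.1089], [0.6378, 0.1612]]
[0.67028843 0.1320001 ] -4.908786997510719 0.0004968727801718531
wide mouth [ 0.6001 -0.1591  0.019 ]
narrow mouth [0.6155 0.1367 0.019 ]
wide mouth [ 0.6001 -0.1591  0.019 ]
narrow mouth [0.6155 0.1367 0.019 ]
```

View pics/fit_top.png

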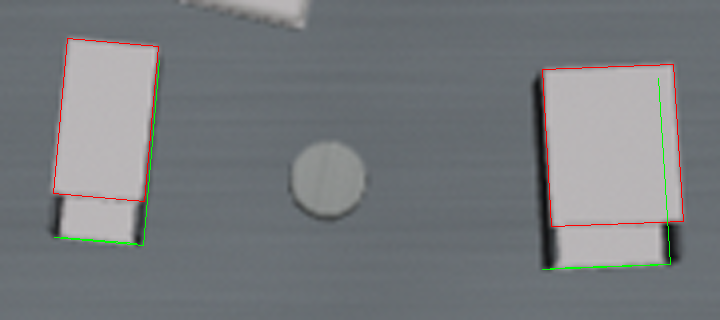

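View pics/fit_side.png

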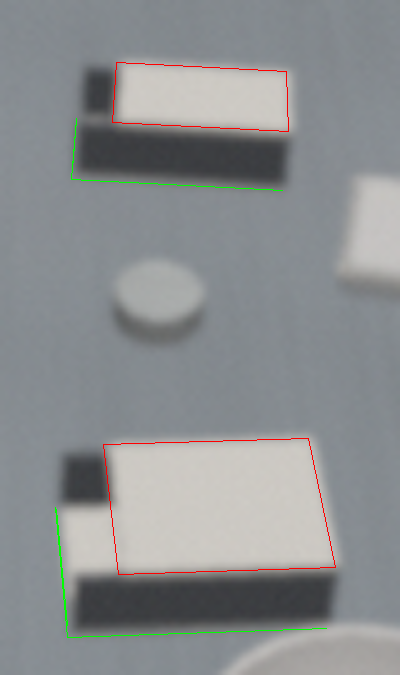

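View pics/fitb.png

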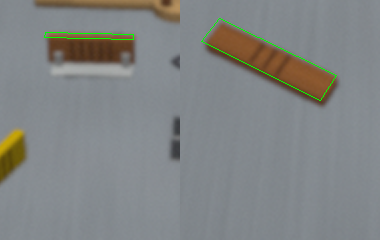

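```bash
cat >> h.py <<'E'
from scipy.spatial.transform import Rotation as Ro
def Rt(yaw,tilt=0):  # tool pointing down with yaw; then tilt (deg) about tool x
    return Ro.from_euler("xyz",[180,0,yaw],degrees=True)*Ro.from_rotvec([np.radians(tilt),0,0])
def cur():
    s=monitor.read_state();return np.array(s["tool_pos"]),Ro.from_euler("xyz",s["orientation"],degrees=True),s
def plan(pos,rot,n,start=None):
    p,R=start if start else cur()[:2]
    dr=(R.inv()*rot).as_rotvec();print("dist",np.linalg.norm(pos-p).round(4),"ang",np.degrees(np.linalg.norm(dr)).round(1))
    step=Ro.from_rotvec(dr/n);d=(np.array(pos)-p)/n
    for i in range(n):
        print(np.round(R.inv().apply(d)*100,2).tolist(),np.round(dr/n,3).tolist());R=R*step
    return np.array(pos),rot
WS=(.65503,-.15693,2.255);NS=(.67029,.13200,-4.909)
def sl(q,x,y=0,z=0):
    a=np.radians(q[2]);return np.array([q[0]+np.cos(a)*x-np.sin(a)*y,q[1]+np.sin(a)*x+np.cos(a)*y,z])
E
python3 - <<'E'
from h import *
s=plan([.503,.3397,.12],Rt(178.1),8)
plan([.503,.3397,.024],Rt(178.1),3,s)
E
```

```text
dist 0.4343 ang 16.3
[-4.65, -2.44, 1.39] [-0.0, 0.0, -0.036]
[-4.56, -2.6, 1.39] [-0.0, 0.0, -0.036]
[-4.46, -2.76, 1.39] [-0.0, 0.0, -0.036]
[-4.36, -2.92, 1.39] [-0.0, 0.0, -0.036]
[-4.25, -3.07, 1.39] [-0.0, 0.0, -0.036]
[-4.14, -3.22, 1.39] [-0.0, 0.0, -0.036]
[-4.02, -3.37, 1.39] [-0.0, 0.0, -0.036]
[-3.9, -3.51, 1.39] [-0.0, 0.0, -0.036]
dist 0.096 ang 0.0
[0.0, -0.0, 3.2] [0.0, 0.0, 0.0]
[0.0, -0.0, 3.2] [0.0, 0.0, 0.0]
[0.0, -0.0, 3.2] [0.0, 0.0, 0.0]
```

{"name": "arm_command", "arguments": {
  "rows": [
    {"translation": [-4.65,-2.44,1.39],"turn": [0,0,-0.036],"hand": 5},
    {"translation": [-4.56,-2.6,1.39],"turn": [0,0,-0.036],"hand": 5},
    {"translation": [-4.46,-2.76,1.39],"turn": [0,0,-0.036],"hand": 5},
    {"translation": [-4.36,-2.92,1.39],"turn": [0,0,-0.036],"hand": 5},
    {"translation": [-4.25,-3.07,1.39],"turn": [0,0,-0.036],"hand": 5},
    {"translation": [-4.14,-3.22,1.39],"turn": [0,0,-0.036],"hand": 5},
    {"translation": [-4.02,-3.37,1.39],"turn": [0,0,-0.036],"hand": 5},
    {"translation": [-3.9,-3.51,1.39],"turn": [0,0,-0.036],"hand": 5}
  ],
  "newtons": 60
}}

```text
time_s: 1.7
tool_pos: [0.5105, 0.34, 0.1173]
orientation: [179.6, 0.1, 179.4]
contact_force: [0.9, -0.3, -0.3]
gripper_width: 0.587
```

```bash
python3 - <<'E'
from h import *
p,R,s=cur();print(s["time_s"],p,s["orientation"],s["qpos"].round(1),s["gripper_width"])
plan([.503,.3397,.12],Rt(178.1),1)
E
```

```text
1.7 [0.51050068 0.34000398 0.11733755] [1.79589236e+02 7.87961326e-02 1.79408783e+02] [-35.6  34.2  -3.6 100.1   2.5  45.5  49.1] 0.5873745114100547
dist 0.008 ang 1.4
[0.75, -0.04, -0.27] [0.007, 0.001, 0.023]
```

{"name": "arm_command", "arguments": {
  "rows": [
    {"translation": [0.75,-0.04,0],"turn": [0.007,0,0.023],"hand": 5},
    {"translation": [0,0,3.2],"turn": [0,0,0],"hand": 5},
    {"translation": [0,0,3.2],"turn": [0,0,0],"hand": 5},
    {"translation": [0,0,2.9],"turn": [0,0,0],"hand": 5},
    {"translation": [0,0,0],"turn": [0,0,0],"hand": 5}
  ]
}}

```text
time_s: 2.33
tool_pos: [0.5063, 0.3361, 0.0224]
orientation: [-180.0, 0.2, 177.5]
contact_force: [-0.1, 0.3, -0.2]
gripper_width: 0.586
```

```bash
python3 - <<'E'
from h import *
p,R,s=cur();print(s["time_s"],p,s["orientation"],s["contact_force"],s["gripper_width"])
t=snap("top","t1");sd=snap("side","s1")
a=cv2.resize(t[220:310,180:270],None,fx=4,fy=4);b=cv2.resize(sd[130:230,240:350],None,fx=3.6,fy=3.6)
cv2.imwrite("pics/m1.png",np.hstack([a[:360],b[:360]])[:,:,::-1])
plan([.503,.3397,.024],Rt(178.1),1)
E
```

```text
2.325 [0.5063318  0.33609536 0.02238107] [-179.97644475    0.19666731  177.48808886] [-0.05988469  0.2958266  -0.15842365] 0.585776816108436
dist 0.0056 ang 0.7
[0.49, 0.25, 0.06] [0.002, 0.007, -0.011]
```

View pics/m1.png

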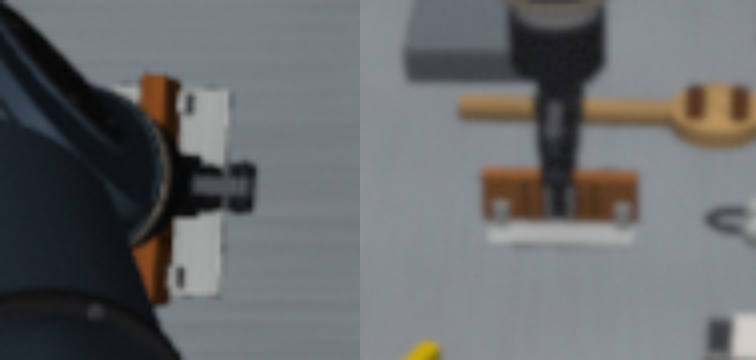

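{"name": "arm_command", "arguments": {
  "rows": [
    {"translation": [0.45,0.35,0],"turn": [0,0,-0.01],"hand": 3},
    {"translation": [0,0,0],"turn": [0,0,0],"hand": 0.5},
    {"translation": [0,0,0],"turn": [0,0,0],"hand": 0.5},
    {"translation": [0,0,0],"turn": [0,0,0],"hand": 0.5},
    {"translation": [0,0,0],"turn": [0,0,0],"hand": 0.5},
    {"translation": [0,0,0],"turn": [0,0,0],"hand": 0.5}
  ],
  "newtons": 70
}}

```text
time_s: 3.18
tool_pos: [0.5045, 0.3424, 0.0283]
orientation: [179.7, 0.6, 178.1]
contact_force: [0.3, -0.6, -1.4]
gripper_width: 0.16
```

```bash
python3 - <<'E'
from h import *
p,R,s=cur();print(s["time_s"],p,s["orientation"],s["contact_force"],s["gripper_width"])
E
```

```text
3.175 [0.50453369 0.34239087 0.02828796] [179.69241634   0.61239354 178.09564198] [ 0.25106229 -0.635342   -1.3717114 ] 0.16016262220559485
```

```bash
python3 - <<'E'
from h import *
p,R,s=cur()
s0=plan(p+[0,0,.12],R,4)
s=plan([.514,-.174,.14],Rt(182.25),9,s0)
s=plan([.514,-.174,.10],Rt(182.25,45),5,s)
s=plan([.514,-.174,.0245],Rt(182.25,45),4,s)
E
```

```text
dist 0.12 ang 0.0
[-0.03, 0.02, -3.0] [0.0, 0.0, 0.0]
[-0.03, 0.02, -3.0] [0.0, 0.0, 0.0]
[-0.03, 0.02, -3.0] [0.0, 0.0, 0.0]
[-0.03, 0.02, -3.0] [0.0, 0.0, 0.0]
dist 0.5165 ang 4.2
[-0.29, -5.73, 0.06] [0.001, 0.001, -0.008]
[-0.25, -5.73, 0.07] [0.001, 0.001, -0.008]
[-0.2, -5.74, 0.07] [0.001, 0.001, -0.008]
[-0.16, -5.74, 0.07] [0.001, 0.001, -0.008]
[-0.11, -5.74, 0.08] [0.001, 0.001, -0.008]
[-0.06, -5.74, 0.08] [0.001, 0.001, -0.008]
[-0.02, -5.74, 0.08] [0.001, 0.001, -0.008]
[0.03, -5.74, 0.09] [0.001, 0.001, -0.008]
[0.07, -5.74, 0.09] [0.001, 0.001, -0.008]
dist 0.04 ang 45.0
[0.0, -0.0, 0.8] [0.157, 0.0, -0.0]
[-0.0, 0.13, 0.79] [0.157, 0.0, -0.0]
[0.0, 0.25, 0.76] [0.157, 0.0, -0.0]
[0.0, 0.36, 0.71] [0.157, 0.0, -0.0]
[-0.0, 0.47, 0.65] [0.157, 0.0, -0.0]
dist 0.0755 ang 0.0
[-0.0, 1.33, 1.33] [0.0, 0.0, 0.0]
[-0.0, 1.33, 1.33] [0.0, 0.0, 0.0]
[-0.0, 1.33, 1.33] [0.0, 0.0, 0.0]
[-0.0, 1.33, 1.33] [0.0, 0.0, 0.0]
```

{"name": "arm_command", "arguments": {
  "rows": [
    {"translation": [0,0,-1.5],"turn": [0,0,0],"hand": 0.5},
    {"translation": [0,0,-3],"turn": [0,0,0],"hand": 0.5},
    {"translation": [0,0,-4],"turn": [0,0,0],"hand": 0.5},
    {"translation": [0,0,-3.5],"turn": [0,0,0],"hand": 0.5}
  ]
}}

```text
time_s: 3.68
tool_pos: [0.502, 0.3406, 0.1515]
orientation: [179.9, 0.4, 178.1]
contact_force: [-0.3, 1.0, -0.4]
gripper_width: 0.162
```

{"name": "arm_command", "arguments": {
  "rows": [
    {"translation": [-0.1,-3.5,0],"turn": [0,0,-0.008],"hand": 0.5},
    {"translation": [-0.2,-6,0],"turn": [0,0,-0.008],"hand": 0.5},
    {"translation": [-0.2,-6,0],"turn": [0,0,-0.008],"hand": 0.5},
    {"translation": [-0.2,-6,0],"turn": [0,0,-0.008],"hand": 0.5},
    {"translation": [-0.2,-6,0],"turn": [0,0,-0.008],"hand": 0.5},
    {"translation": [-0.1,-6,0],"turn": [0,0,-0.008],"hand": 0.5},
    {"translation": [0,-6,0],"turn": [0,0,-0.008],"hand": 0.5},
    {"translation": [0,-6,0],"turn": [0,0,-0.008],"hand": 0.5}
  ]
}}

```text
time_s: 4.68
tool_pos: [0.5156, -0.1204, 0.1602]
orientation: [179.5, 1.4, -177.6]
contact_force: [1.1, 0.0, -0.6]
gripper_width: 0.155
```

```bash
python3 - <<'E'
from h import *
p,R,s=cur();print(p,s["orientation"],s["qpos"].round(1),s["gripper_width"])
sd=snap("side","s2");cv2.imwrite("pics/s2c.png",cv2.resize(sd[120:360,180:480],None,fx=2.5,fy=2.5)[:,:,::-1])
s=plan([.514,-.174,.12],Rt(182.25,45),6)
E
```

```text
[ 0.51559901 -0.12039239  0.16022   ] [ 179.45722704    1.37331423 -177.5786362 ] [ 11.5  24.7  -4.1 110.6   1.4  43.4  99.2] 0.1550920816787389
dist 0.0588 ang 45.2
[0.05, -0.72, 0.67] [0.131, 0.003, -0.003]
[0.05, -0.62, 0.76] [0.131, 0.003, -0.003]
[0.05, -0.52, 0.83] [0.131, 0.003, -0.003]
[0.05, -0.4, 0.89] [0.131, 0.003, -0.003]
[0.05, -0.28, 0.94] [0.131, 0.003, -0.003]
[0.04, -0.16, 0.97] [0.131, 0.003, -0.003]
```

View pics/s2c.png

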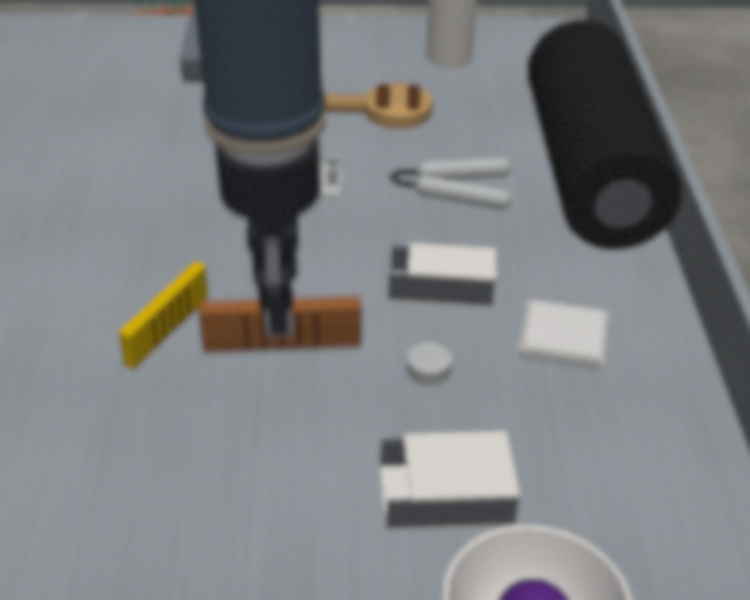

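{"name": "arm_command", "arguments": {
  "rows": [
    {"translation": [0,-0.7,0.7],"turn": [0.131,0.003,-0.003],"hand": 0.5},
    {"translation": [0,-0.6,0.8],"turn": [0.131,0.003,-0.003],"hand": 0.5},
    {"translation": [0,-0.5,0.8],"turn": [0.131,0.003,-0.003],"hand": 0.5},
    {"translation": [0,-0.4,0.9],"turn": [0.131,0.003,-0.003],"hand": 0.5},
    {"translation": [0,-0.3,0.9],"turn": [0.131,0.003,-0.003],"hand": 0.5},
    {"translation": [0,-0.2,1.0],"turn": [0.131,0.003,-0.003],"hand": 0.5}
  ]
}}

```text
time_s: 5.48
tool_pos: [0.5193, -0.1825, 0.1278]
orientation: [-133.9, 1.1, -178.5]
contact_force: [-0.0, -0.7, -2.8]
gripper_width: 0.158
```

```bash
python3 - <<'E'
from h import *
p,R,s=cur();print(p,s["orientation"],R.as_matrix()[:,2].round(3),s["qpos"].round(1),s["gripper_width"])
s=plan([.514,-.174,.0245],Rt(182.25,45),5)
E
```

```text
[ 0.51933012 -0.1825013   0.12781386] [-133.87340344    1.09917682 -178.52002842] [ 0.032 -0.72  -0.693] [-33.6  41.5  30.9 119.9  45.6  37.7  42.2] 0.15815270006742313
dist 0.1038 ang 1.8
[0.14, 1.61, 1.31] [-0.004, 0.001, -0.005]
[0.13, 1.6, 1.31] [-0.004, 0.001, -0.005]
[0.12, 1.6, 1.32] [-0.004, 0.001, -0.005]
[0.12, 1.59, 1.33] [-0.004, 0.001, -0.005]
[0.11, 1.59, 1.33] [-0.004, 0.001, -0.005]
```

{"name": "arm_command", "arguments": {
  "rows": [
    {"translation": [0.1,1.8,1.5],"turn": [-0.004,0,-0.005],"hand": 0.5},
    {"translation": [0.1,1.8,1.5],"turn": [-0.004,0,-0.005],"hand": 0.5},
    {"translation": [0.1,1.8,1.5],"turn": [-0.004,0,-0.005],"hand": 0.5},
    {"translation": [0.1,1,0.8],"turn": [-0.004,0,-0.005],"hand": 0.5},
    {"translation": [0,0,0],"turn": [0,0,0],"hand": 0.5}
  ]
}}

```text
time_s: 6.1
tool_pos: [0.5205, -0.17, 0.043]
orientation: [-134.7, 0.5, -177.2]
contact_force: [0.0, -0.6, -0.3]
gripper_width: 0.161
```

```bash
python3 - <<'E'
from h import *
p,R,s=cur();print(p,s["orientation"],s["contact_force"],s["gripper_width"])
sd=snap("side","s3");cv2.imwrite("pics/s3c.png",cv2.resize(sd[200:360,200:400],None,fx=3.5,fy=3.5)[:,:,::-1])
s=plan([.514,-.174,.0245],Rt(182.25,45),2)
E
```

```text
[ 0.52051821 -0.16996611  0.04297448] [-134.7480606     0.51253841 -177.17280552] [ 0.0275386  -0.55804814 -0.29438245] 0.1614097077664262
dist 0.0205 ang 0.8
[0.35, 0.55, 0.79] [-0.002, 0.007, 0.0]
[0.35, 0.55, 0.8] [-0.002, 0.007, 0.0]
```

View pics/s3c.png

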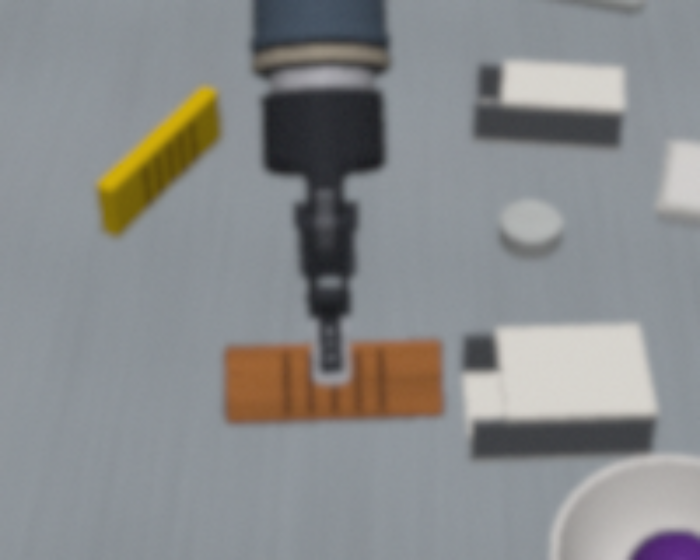

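{"name": "arm_command", "arguments": {
  "rows": [
    {"translation": [0.4,0.5,0.6],"turn": [0,0,0],"hand": 0.5},
    {"translation": [0.3,0.5,0.6],"turn": [0,0,0],"hand": 0.5},
    {"translation": [0,0,0],"turn": [0,0,0],"hand": 0.5}
  ]
}}

```text
time_s: 6.52
tool_pos: [0.514, -0.1723, 0.0284]
orientation: [-134.8, 0.7, -177.3]
contact_force: [-0.3, -0.2, -0.9]
gripper_width: 0.161
```

```bash
python3 - <<'E'
from h import *
p,R,s=cur();print(p,s["orientation"],s["contact_force"],s["gripper_width"])
E
```

```text
[ 0.51399429 -0.17234626  0.02842786] [-134.78039166    0.71925682 -177.25707671] [-0.28683455 -0.16090947 -0.90686943] 0.16120545002901635
```

{"name": "arm_command", "arguments": {
  "rows": [
    {"translation": [0,0.35,0.3],"turn": [0,0,0],"hand": 0.5},
    {"translation": [0,0,0],"turn": [0,0,0],"hand": 2.2},
    {"translation": [0,0,0],"turn": [0,0,0],"hand": 2.6},
    {"translation": [0,0,-1.5],"turn": [0,0,0],"hand": 2.6},
    {"translation": [0,0,-2.5],"turn": [0,0,0],"hand": 2.6},
    {"translation": [0,0,-4],"turn": [0,0,0],"hand": 2.6},
    {"translation": [0,-2,-4],"turn": [0,0,0],"hand": 2.6},
    {"translation": [0,-2,-2],"turn": [0,0,0],"hand": 5}
  ]
}}

```text
time_s: 7.52
tool_pos: [0.5083, -0.0993, 0.1536]
orientation: [-134.6, 0.5, -177.3]
contact_force: [-0.2, -0.5, -0.4]
gripper_width: 0.505
```

```bash
python3 - <<'E'
from h import *
p,R,s=cur();print(p,s["orientation"],s["contact_force"],s["gripper_width"])
sd=snap("side","s4");t=snap("top","t4")
cv2.imwrite("pics/s4c.png",np.hstack([cv2.resize(sd[240:360,220:400],None,fx=2.2,fy=2.2),cv2.resize(t[170:290,360:540],None,fx=2.2,fy=2.2)])[:,:,::-1])
plan([.467,-.163,.08],Rt(182.25),6)
E
```

```text
[ 0.50825448 -0.09934774  0.15356793] [-134.64865582    0.51644499 -177.31997313] [-0.18260114 -0.50313372 -0.38613253] 0.5052179065591899
dist 0.1059 ang 45.3
[0.76, 0.17, 1.59] [-0.132, 0.002, 0.0]
[0.75, -0.04, 1.6] [-0.132, 0.002, 0.0]
[0.75, -0.25, 1.58] [-0.132, 0.002, 0.0]
[0.75, -0.46, 1.53] [-0.132, 0.002, 0.0]
[0.74, -0.66, 1.46] [-0.132, 0.002, 0.0]
[0.74, -0.84, 1.36] [-0.132, 0.002, 0.0]
```

View pics/s4c.png

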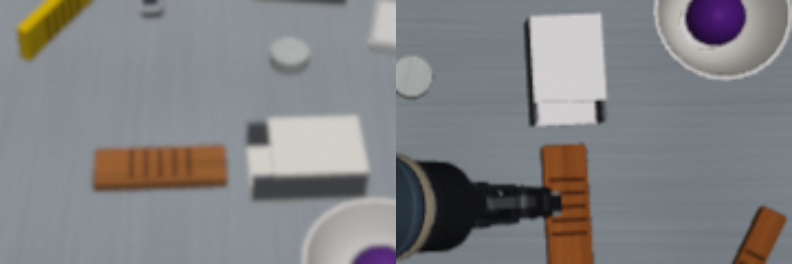

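```bash
cat >> h.py <<'E'
def mask(im,box):
    hsv=cv2.cvtColor(im,cv2.COLOR_RGB2HSV);m=cv2.inRange(hsv,(0,110,40),(19,255,255))
    o=np.zeros_like(m);x0,y0,x1,y1=box;o[y0:y1,x0:x1]=m[y0:y1,x0:x1]
    return cv2.morphologyEx(o,cv2.MORPH_CLOSE,np.ones((5,5),np.uint8))
def fit(cam,m,q0,W,zb=0,H=.015,L=.13):
    from scipy.optimize import minimize
    ys,xs=np.nonzero(m);x0,y0=xs.min()-10,ys.min()-10;f=4
    mm=cv2.resize(m[y0:ys.max()+10,x0:xs.max()+10],None,fx=f,fy=f,interpolation=cv2.INTER_LINEAR)>127
    def iou(q):
        a=np.radians(q[2]*100);P=[]
        for i in(1,-1):
            for j in(1,-1):
                for k in(0,1):
                    P.append((proj(cam,[q[0]+np.cos(a)*i*L/2-np.sin(a)*j*W/2,q[1]+np.sin(a)*i*L/2+np.cos(a)*j*W/2,zb+k*H])-[x0,y0]+.5)*f-.5)
        r=np.zeros(mm.shape,np.uint8);cv2.fillConvexPoly(r,cv2.convexHull(np.round(np.array(P)).astype(np.int32)),1)
        r=r>0;return -(r&mm).sum()/(r|mm).sum()
    b=None
    for dx in(-.005,.004):
        s=np.array([q0[0],q0[1],q0[2]/100]);sim=np.array([s+[dx,-dx,.03],s+[.008,0,0],s+[0,.008,0],s+[0,0,-.05]])
        r=minimize(iou,s,method="Nelder-Mead",options=dict(initial_simplex=sim,xatol=1e-5,fatol=1e-5,maxiter=300))
        if b is None or r.fun<b.fun:b=r
    return b.x*[1,1,100],-b.fun
E
python3 - <<'E'
from h import *
im=cv2.imread("pics/s4.png")[:,:,::-1].copy()
print("wide side",fit("side",mask(im,(240,290,330,345)),(.514,-.163,2),.046))
i0=cv2.imread("pics/side0.png")[:,:,::-1].copy();print("narrow side",fit("side",mask(i0,(210,360,300,420)),(.45,-.34,-28),.028))
i0=cv2.imread("pics/top0.png")[:,:,::-1].copy();print("narrow top",fit("top",mask(i0,(495,250,545,330)),(.45,-.34,-28),.028))
E
```

```text
wide side (array([ 0.51433885, -0.15463754,  0.18185861]), np.float64(0.7972474809535512))
narrow side (array([  0.45208094,  -0.33923454, -29.96324398]), np.float64(0.7526508869792452))Traceback (most recent call last):
  File "<stdin>", line 5, in <module>
  File "h.py", line 46, in fit
    r=minimize(iou,s,method="Nelder-Mead",options=dict(initial_simplex=sim,xatol=1e-5,fatol=1e-5,maxiter=300))
    res = _minimize_neldermead(fun, x0, args, callback, bounds=bounds,
                               **options)
    fxcc = func(xcc)
    fx = function(np.copy(x), *(wrapper_args + args))
  File "h.py", line 40, in iou
    P.append((proj(cam,[q[0]+np.cos(a)*i*L/2-np.sin(a)*j*W/2,q[1]+np.sin(a)*i*L/2+np.cos(a)*j*W/2,zb+k*H])-[x0,y0]+.5)*f-.5)
              ~~~~^^^^^^^^^^^^^^^^^^^^^^^^^^^^^^^^^^^^^^^^^^^^^^^^^^^^^^^^^^^^^^^^^^^^^^^^^^^^^^^^^^^^^^^^
  File "h.py", line 8, in proj
    c=calibration(cam);p=np.array(c["R"])@np.array(X,float)+np.array(c["t"])
ValueError: time passes only in moves, steps and waits
```

{"name": "arm_command", "arguments": {
  "rows": [
    {"translation": [0.7,0,1.4],"turn": [-0.132,0,0],"hand": 7},
    {"translation": [0.7,0,1.4],"turn": [-0.132,0,0],"hand": 7},
    {"translation": [0.7,-0.2,1.4],"turn": [-0.132,0,0],"hand": 7},
    {"translation": [0.7,-0.4,1.4],"turn": [-0.132,0,0],"hand": 7},
    {"translation": [0.7,-0.6,1.4],"turn": [-0.132,0,0],"hand": 7},
    {"translation": [0.7,-0.8,1.4],"turn": [-0.132,0,0],"hand": 7}
  ]
}}

```text
time_s: 8.38
tool_pos: [0.4718, -0.1524, 0.0845]
orientation: [-179.1, 0.5, -177.0]
contact_force: [-0.8, 0.9, -0.7]
gripper_width: 0.822
```

```bash
python3 - <<'E'
import pickle;from plant import calibration
pickle.dump({c:calibration(c) for c in("top","side")},open("cal.pkl","wb"))
E
sed -i 's/from plant import monitor,get_image,calibration,env,nets/from plant import monitor,get_image,env,nets\nimport pickle;_C=pickle.load(open("cal.pkl","rb"))\ndef calibration(c):return _C[c]/; s/(0,110,40),(19/(0,90,15),(19/' h.py
python3 - <<'E'
from h import *
rd=lambda n:cv2.imread(f"pics/{n}.png")[:,:,::-1].copy()
for n,cam,box,q,W in[("s4","side",(240,290,330,345),(.514,-.163,2),.046),("side0","side",(210,360,300,420),(.45,-.34,-28),.028),("top0","top",(495,250,545,330),(.45,-.34,-28),.028)]:
    m=mask(rd(n),box);print(n,m.astype(bool).sum(),*fit(cam,m,q,W),*fit(cam,m,q,W,.0145,.0005))
im=rd("s4");hsv=cv2.cvtColor(im,cv2.COLOR_RGB2HSV)
for v in range(300,332,2):print(v,hsv[v,290].tolist(),end=" ")
E
```

```text
s4 1052 [ 0.5134249  -0.15579115  4.39711934] 0.8246594138978732 [ 0.51453759 -0.16303504  3.06430926] 0.9152786582905884
side0 979 [  0.45290472  -0.33977732 -29.45876885] 0.7887472926006145 [  0.4529514   -0.3450756  -27.70404677] 0.9553221897719505
top0 728 [  0.45048097  -0.34167621 -27.70907636] 0.8563125367863449 [  0.45087893  -0.34105604 -27.63966905] 0.9618935705892228
300 [104, 19, 150] 302 [105, 20, 151] 304 [104, 19, 150] 306 [8, 34, 136] 308 [13, 152, 141] 310 [13, 167, 147] 312 [13, 165, 145] 314 [14, 168, 141] 316 [13, 172, 141] 318 [13, 166, 141] 320 [13, 166, 135] 322 [13, 166, 121] 324 [12, 135, 96] 326 [150, 4, 118] 328 [101, 19, 148] 330 [103, 21, 149]
```

```bash
python3 - <<'E'
from h import *
s=plan([.463,-.1625,.04],Rt(182.5),2)
s=plan([.463,-.1625,.002],Rt(182.5),2,s)
E
```

```text
dist 0.0465 ang 1.2
[0.49, -0.44, 2.23] [-0.008, 0.005, 0.005]
[0.48, -0.46, 2.23] [-0.008, 0.005, 0.005]
dist 0.038 ang 0.0
[0.0, -0.0, 1.9] [0.0, 0.0, 0.0]
[0.0, -0.0, 1.9] [0.0, 0.0, 0.0]
```

{"name": "arm_command", "arguments": {
  "rows": [
    {"translation": [0.5,-0.5,2],"turn": [-0.008,0.005,0.005],"hand": 7},
    {"translation": [0.5,-0.5,2],"turn": [-0.008,0.005,0.005],"hand": 7},
    {"translation": [0,0,0],"turn": [0,0,0],"hand": 7}
  ]
}}

```text
time_s: 8.75
tool_pos: [0.4587, -0.1709, 0.0416]
orientation: [179.9, -0.2, -178.5]
contact_force: [-0.1, 0.7, -0.1]
gripper_width: 0.817
```

```bash
python3 - <<'E'
from h import *
p,R,s=cur();print(p,s["orientation"],s["contact_force"],s["gripper_width"])
s=plan([.463,-.1625,.003],Rt(182.5),2)
E
```

```text
[ 0.45866453 -0.17087476  0.04162339] [ 179.87558877   -0.20124522 -178.50195914] [-0.08794232  0.69076063 -0.06786491] 0.8167578179391585
dist 0.0398 ang 1.0
[-0.23, 0.41, 1.93] [0.001, -0.002, -0.009]
[-0.23, 0.41, 1.93] [0.001, -0.002, -0.009]
```

{"name": "arm_command", "arguments": {
  "rows": [
    {"translation": [-0.4,0.7,0.3],"turn": [0,0,-0.018],"hand": 7},
    {"translation": [0,0,0],"turn": [0,0,0],"hand": 7}
  ]
}}

```text
time_s: 9.0
tool_pos: [0.4634, -0.1623, 0.039]
orientation: [179.9, -0.2, -177.3]
contact_force: [-1.1, 0.8, 0.4]
gripper_width: 0.821
```

```bash
python3 - <<'E'
from h import *
p,R,s=cur();print(p,s["orientation"],s["contact_force"],s["gripper_width"])
sd=snap("side","s5");cv2.imwrite("pics/s5c.png",cv2.resize(sd[220:360,210:400],None,fx=3.5,fy=3.5)[:,:,::-1])
s=plan([.463,-.1625,.003],Rt(182.5),2)
E
```

```text
[ 0.46343542 -0.16226285  0.03899504] [ 1.79874542e+02 -1.58669808e-01 -1.77313829e+02] [-1.10697373  0.75188984  0.38587938] 0.8209864727412512
dist 0.0362 ang 0.2
[0.01, 0.0, 1.81] [0.001, -0.001, 0.001]
[0.02, 0.0, 1.81] [0.001, -0.001, 0.001]
```

View pics/s5c.png

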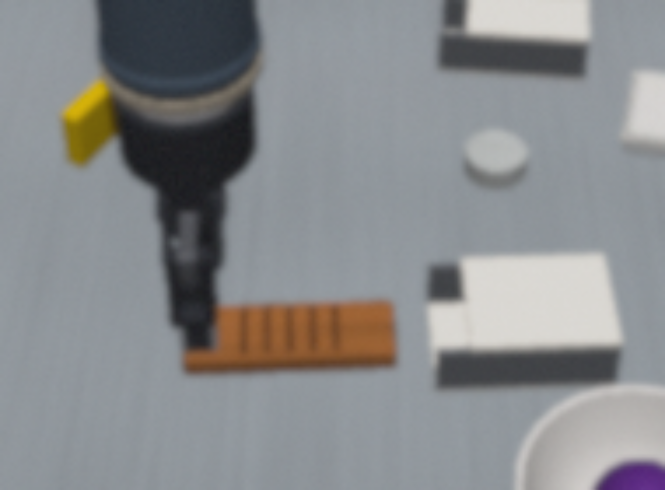

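{"name": "arm_command", "arguments": {
  "rows": [
    {"translation": [0,0,1.8],"turn": [0,0,0],"hand": 7},
    {"translation": [0,0,1.7],"turn": [0,0,0],"hand": 7},
    {"translation": [0,0,0],"turn": [0,0,0],"hand": 7}
  ]
}}

```text
time_s: 9.43
tool_pos: [0.4654, -0.1611, 0.0053]
orientation: [180.0, 0.1, -177.1]
contact_force: [0.0, 0.6, 0.1]
gripper_width: 0.815
```

```bash
python3 - <<'E'
from h import *
p,R,s=cur();print(p,s["orientation"],s["contact_force"],s["gripper_width"])
E
```

```text
[ 0.4653853  -0.16114146  0.00529944] [ 1.79974799e+02  6.27682604e-02 -1.77135987e+02] [0.04105093 0.59665233 0.12976859] 0.8149752875238625
```

{"name": "arm_command", "arguments": {
  "rows": [
    {"translation": [0,0,0.15],"turn": [0,0,0],"hand": 4},
    {"translation": [0,0,0],"turn": [0,0,0],"hand": 4},
    {"translation": [0,0,0],"turn": [0,0,0],"hand": 4},
    {"translation": [0,0,0],"turn": [0,0,0],"hand": 4}
  ],
  "newtons": 60
}}

```text
time_s: 9.93
tool_pos: [0.4665, -0.161, 0.006]
orientation: [-180.0, 0.2, -177.1]
contact_force: [-0.2, 0.5, -1.5]
gripper_width: 0.516
```

```bash
python3 - <<'E'
from h import *
p,R,s=cur();print(p,s["orientation"],s["contact_force"],s["gripper_width"],s["gripper_width"]*85.4)
E
```

```text
[ 0.46645843 -0.16099047  0.00603255] [-179.96346094    0.21020088 -177.08824959] [-0.23462793  0.49346706 -1.47229363] 0.5162532009038137 44.08802335718569
```

{"name": "arm_command", "arguments": {
  "rows": [
    {"translation": [0,0,-0.7],"turn": [0,0,0],"hand": 4},
    {"translation": [0,0,-0.4],"turn": [0,0,0],"hand": 4},
    {"translation": [0,0,0],"turn": [0,0,0],"hand": 4}
  ]
}}

```text
time_s: 10.3
tool_pos: [0.4665, -0.1612, 0.0181]
orientation: [-180.0, 0.2, -177.1]
contact_force: [-0.3, -0.1, -0.8]
gripper_width: 0.52
```

```bash
python3 - <<'E'
from h import *
p,R,s=cur();print(p,s["orientation"],s["contact_force"],s["gripper_width"])
sd=snap("side","s6");t=snap("top","t6");cv2.imwrite("pics/s6c.png",np.hstack([cv2.resize(sd[260:360,220:400],None,fx=2.2,fy=2.2),cv2.resize(t[170:270,380:500],None,fx=2.2,fy=2.2)])[:,:,::-1])
print(fit("side",mask(sd,(240,285,330,345)),(.514,-.163,2),.046,.0245,.0005))
d=p[:2]-np.array(WS[:2]);a=np.radians(WS[2]);print("tcp in sleeve",np.cos(a)*d[0]+np.sin(a)*d[1],-np.sin(a)*d[0]+np.cos(a)*d[1])
E
```

```text
[ 0.46653043 -0.16115957  0.01810643] [-179.95424219    0.23374805 -177.10306968] [-0.25743057 -0.12241167 -0.81523166] 0.5202774005482704
(array([ 0.51441474, -0.16070118,  1.89262869]), np.float64(0.773753249822737))
tcp in sleeve -0.18852001533535717 0.0031906050438793984
```

View pics/s6c.png

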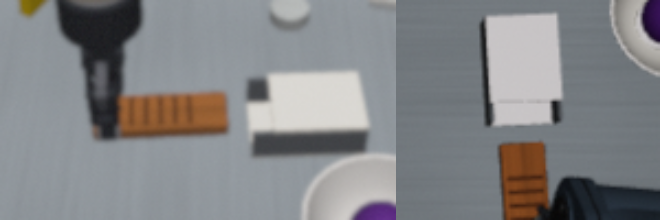

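```bash
python3 - <<'E'
from h import *
plan(sl(WS,-.100,0.0003,.0175),Rt(182.25),3)
E
```

```text
dist 0.0887 ang 0.7
[-2.95, -0.13, 0.02] [-0.0, 0.001, 0.004]
[-2.96, -0.12, 0.02] [-0.0, 0.001, 0.004]
[-2.96, -0.11, 0.01] [-0.0, 0.001, 0.004]
```

{"name": "arm_command", "arguments": {
  "rows": [
    {"translation": [-1.5,-0.2,0],"turn": [0,0,0.004],"hand": 4},
    {"translation": [-2,-0.1,0],"turn": [0,0,0.004],"hand": 4},
    {"translation": [-2,-0.1,0],"turn": [0,0,0.004],"hand": 4},
    {"translation": [-2,-0.1,0],"turn": [0,0,0],"hand": 4},
    {"translation": [0,0,0],"turn": [0,0,0],"hand": 4}
  ]
}}

```text
time_s: 11.02
tool_pos: [0.5479, -0.1627, 0.0175]
orientation: [-180.0, 0.3, -177.8]
contact_force: [-0.9, -0.1, -1.1]
gripper_width: 0.516
```

```bash
python3 - <<'E'
from h import *
p,R,s=cur();print(p,s["orientation"],s["contact_force"],s["gripper_width"])
sd=snap("side","s7");t=snap("top","t7");cv2.imwrite("pics/s7c.png",np.hstack([cv2.resize(sd[260:360,250:430],None,fx=2.2,fy=2.2),cv2.resize(t[170:270,380:500],None,fx=2.2,fy=2.2)])[:,:,::-1])
d=p[:2]-np.array(WS[:2]);a=np.radians(WS[2]);print("tcp in sleeve",np.cos(a)*d[0]+np.sin(a)*d[1],-np.sin(a)*d[0]+np.cos(a)*d[1])
plan(sl(WS,-.074,0.0003,.008),Rt(182.25),2)
E
```

```text
[ 0.54793648 -0.16272385  0.01752667] [-179.98842971    0.29870358 -177.83741261] [-0.94595725 -0.14958922 -1.09538646] 0.5157331755895734
tcp in sleeve -0.1072385543902759 -0.0015755500464133803
dist 0.0369 ang 0.2
[-1.78, 0.1, 0.47] [-0.0, 0.001, -0.001]
[-1.78, 0.1, 0.47] [-0.0, 0.001, -0.001]
```

View pics/s7c.png

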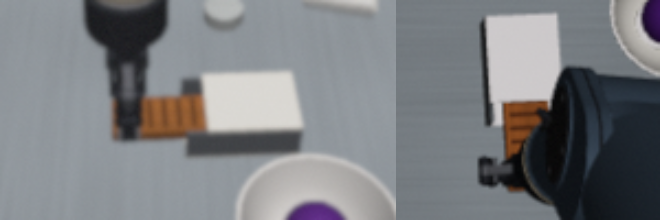

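{"name": "arm_command", "arguments": {
  "rows": [
    {"translation": [-1.2,0.1,0],"turn": [0,0,0],"hand": 4},
    {"translation": [-1.2,0.1,0],"turn": [0,0,0],"hand": 4},
    {"translation": [-0.9,0,0],"turn": [0,0,0],"hand": 4},
    {"translation": [0,0,0.3],"turn": [0,0,0],"hand": 4},
    {"translation": [0,0,0.3],"turn": [0,0,0],"hand": 4},
    {"translation": [0,0,0],"turn": [0,0,0],"hand": 4}
  ]
}}

```text
time_s: 11.88
tool_pos: [0.5792, -0.1596, 0.0107]
orientation: [180.0, 0.1, -177.9]
contact_force: [0.8, 0.9, -1.1]
gripper_width: 0.516
```

```bash
python3 - <<'E'
from h import *
p,R,s=cur();print(p,s["orientation"],s["contact_force"],s["gripper_width"])
sd=snap("side","s8");cv2.imwrite("pics/s8c.png",cv2.resize(sd[260:360,250:430],None,fx=4,fy=4)[:,:,::-1])
d=p[:2]-np.array(WS[:2]);a=np.radians(WS[2]);print("tcp in sleeve",np.cos(a)*d[0]+np.sin(a)*d[1],-np.sin(a)*d[0]+np.cos(a)*d[1])
E
```

```text
[ 0.57922731 -0.15959362  0.01070556] [ 1.79999011e+02  5.09522996e-02 -1.77897638e+02] [ 0.78127347  0.85762545 -1.06838826] 0.5164678678177645
tcp in sleeve -0.07584879271162039 0.0003210502971865855
```

View pics/s8c.png

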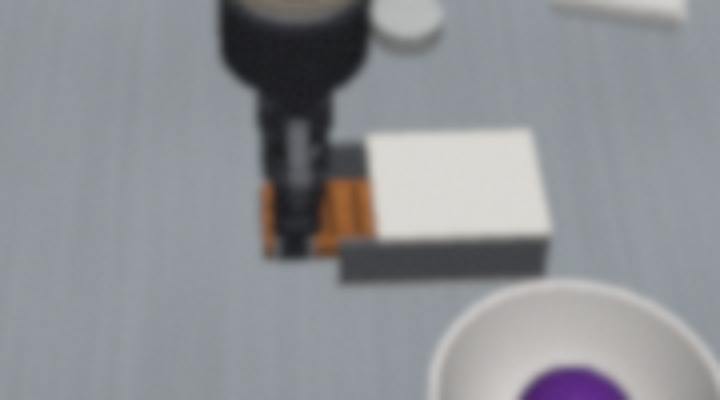

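{"name": "arm_command", "arguments": {
  "rows": [
    {"translation": [-0.5,0,0.1],"turn": [0,0,0],"hand": 4},
    {"translation": [0,0,0.1],"turn": [0,0,0],"hand": 4},
    {"translation": [0,0,0],"turn": [0,0,0],"hand": 6.2},
    {"translation": [0,0,0],"turn": [0,0,0],"hand": 6.2},
    {"translation": [0,0,-2],"turn": [0,0,0],"hand": 6.2},
    {"translation": [0,0,-4],"turn": [0,0,0],"hand": 6.2},
    {"translation": [2,0,-4],"turn": [0,0,0],"hand": 6},
    {"translation": [4,0,-2],"turn": [0,0,0],"hand": 6}
  ]
}}

```text
time_s: 12.92
tool_pos: [0.5247, -0.161, 0.1307]
orientation: [180.0, 0.0, -177.8]
contact_force: [-0.0, -0.1, -0.0]
gripper_width: 0.7
```

```bash
python3 - <<'E'
from h import *
p,R,s=cur();print(p,s["orientation"],s["contact_force"],s["gripper_width"],s["qpos"].round(1))
sd=snap("side","s9");t=snap("top","t9");cv2.imwrite("pics/s9c.png",np.hstack([cv2.resize(sd[260:360,250:430],None,fx=2.2,fy=2.2),cv2.resize(t[170:270,380:500],None,fx=2.2,fy=2.2)])[:,:,::-1])
# project model lines for stick-out
for x in(-.085,-.095,-.103):print(x,proj("side",sl(WS,x,0,.018)).round(1),proj("top",sl(WS,x,0,.018)).round(1))
a=np.radians(-27.8)
c=np.array([.4512,-.342]);g=c-.05*np.array([np.cos(a),np.sin(a)]);print(g)
s=plan([*g,.11],Rt(180-27.8),6)
E
```

```text
[ 0.52474071 -0.1610216   0.13068627] [ 1.79956554e+02  2.61669777e-02 -1.77817628e+02] [-0.01981005 -0.05872706 -0.01686295] 0.7003131259697284 [ 17.2  28.9  -7.4 108.6   5.2  42.8  99.1]
-0.085 [318.  313.5] [438.4 238.4]
-0.095 [313.4 313.6] [438.6 242.7]
-0.103 [309.6 313.8] [438.9 246.2]
[ 0.40697095 -0.31868067]
dist 0.1947 ang 29.8
[1.99, -2.54, 0.36] [-0.0, -0.0, 0.087]
[1.76, -2.7, 0.36] [-0.0, -0.0, 0.087]
[1.52, -2.85, 0.35] [-0.0, -0.0, 0.087]
[1.27, -2.97, 0.35] [-0.0, -0.0, 0.087]
[1.0, -3.07, 0.35] [-0.0, -0.0, 0.087]
[0.74, -3.14, 0.35] [-0.0, -0.0, 0.087]
```

View pics/s9c.png

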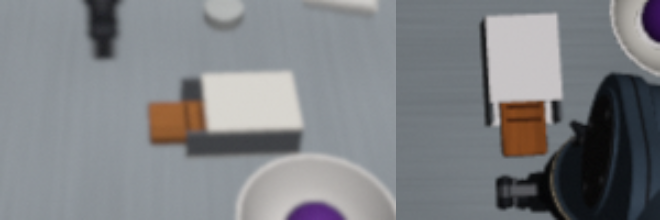

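{"name": "arm_command", "arguments": {
  "rows": [
    {"translation": [2,-2.5,0.4],"turn": [0,0,0.087],"hand": 5.5},
    {"translation": [1.8,-2.7,0.4],"turn": [0,0,0.087],"hand": 5.5},
    {"translation": [1.5,-2.8,0.4],"turn": [0,0,0.087],"hand": 5.5},
    {"translation": [1.3,-3,0.4],"turn": [0,0,0.087],"hand": 5.5},
    {"translation": [1,-3,0.4],"turn": [0,0,0.087],"hand": 5.5},
    {"translation": [0.6,-2.6,0.4],"turn": [0,0,0.08],"hand": 5.5},
    {"translation": [0,0,0],"turn": [0,0,0],"hand": 5.5}
  ]
}}

```text
time_s: 13.9
tool_pos: [0.4085, -0.3169, 0.1063]
orientation: [-180.0, 0.1, 151.7]
contact_force: [-0.4, 0.5, -0.3]
gripper_width: 0.643
```

```bash
python3 - <<'E'
from h import *
p,R,s=cur();print(p,s["orientation"],s["contact_force"],s["gripper_width"],s["qpos"].round(1))
s=plan([.407,-.3187,.04],Rt(152.2),3)
E
```

```text
[ 0.40849919 -0.31690495  0.10630453] [-1.79981125e+02  7.91089119e-02  1.51666638e+02] [-0.44277001  0.50757389 -0.26008918] 0.6429976893574163 [ 32.   28.7   0.9 114.9  -0.7  36.4  95. ]
dist 0.0663 ang 0.5
[0.02, -0.08, 2.21] [-0.0, 0.0, -0.003]
[0.02, -0.08, 2.21] [-0.0, 0.0, -0.003]
[0.02, -0.08, 2.21] [-0.0, 0.0, -0.003]
```

{"name": "arm_command", "arguments": {
  "rows": [
    {"translation": [0,-0.2,2],"turn": [0,0,-0.008],"hand": 5.5},
    {"translation": [0,0,2.2],"turn": [0,0,0],"hand": 5.5},
    {"translation": [0,0,2.2],"turn": [0,0,0],"hand": 5.5},
    {"translation": [0,0,0],"turn": [0,0,0],"hand": 5.5}
  ]
}}

```text
time_s: 14.4
tool_pos: [0.4117, -0.3167, 0.0408]
orientation: [179.9, 0.2, 152.5]
contact_force: [-0.1, 0.3, -0.2]
gripper_width: 0.645
```

```bash
python3 - <<'E'
from h import *
p,R,s=cur();print(p,s["orientation"],s["contact_force"],s["gripper_width"])
sd=snap("side","s10");cv2.imwrite("pics/s10c.png",cv2.resize(sd[330:430,190:320],None,fx=4,fy=4)[:,:,::-1])
s=plan([.407,-.3187,.004],Rt(152.2),2)
E
```

```text
[ 0.41174837 -0.31671248  0.04078521] [179.90290897   0.23505053 152.54519765] [-0.14640901  0.27339432 -0.17250245] 0.6446617045077209
dist 0.038 ang 0.5
[0.2, -0.2, 1.88] [0.001, 0.003, 0.003]
[0.2, -0.2, 1.88] [0.001, 0.003, 0.003]
```

View pics/s10c.png

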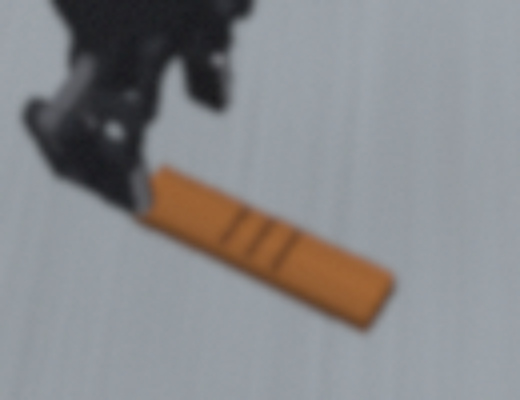

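{"name": "arm_command", "arguments": {
  "rows": [
    {"translation": [0.3,-0.3,1.8],"turn": [0,0,0.003],"hand": 5.5},
    {"translation": [0.1,-0.1,1.8],"turn": [0,0,0.003],"hand": 5.5},
    {"translation": [0,0,0],"turn": [0,0,0],"hand": 5.5}
  ]
}}

```text
time_s: 14.82
tool_pos: [0.4101, -0.319, 0.0079]
orientation: [179.9, 0.6, 152.4]
contact_force: [0.4, -0.2, 0.6]
gripper_width: 0.649
```

```bash
python3 - <<'E'
from h import *
p,R,s=cur();print(p,s["orientation"],s["contact_force"],s["gripper_width"])
sd=snap("side","s11");cv2.imwrite("pics/s11c.png",cv2.resize(sd[330:430,190:320],None,fx=4,fy=4)[:,:,::-1])
s=plan([.407,-.3187,.004],Rt(152.2),1)
E
```

```text
[ 0.41014904 -0.31901051  0.00787565] [179.89636264   0.60782518 152.35966908] [ 0.41518879 -0.19166466  0.57753187] 0.6490783581872582
dist 0.0058 ang 0.7
[0.35, -0.11, 0.45] [0.002, 0.012, 0.003]
```

View pics/s11c.png

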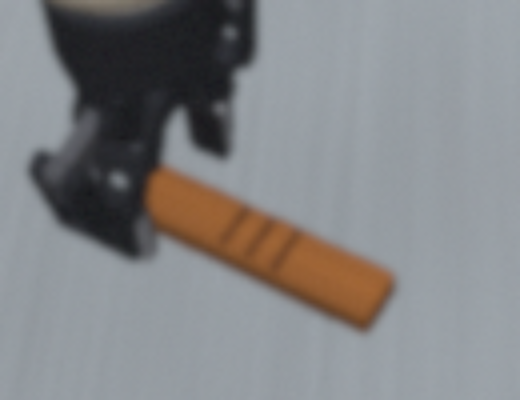

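{"name": "arm_command", "arguments": {
  "rows": [
    {"translation": [0.3,-0.1,0.35],"turn": [0,0.01,0],"hand": 5.5},
    {"translation": [0,0,0],"turn": [0,0,0],"hand": 2},
    {"translation": [0,0,0],"turn": [0,0,0],"hand": 2},
    {"translation": [0,0,0],"turn": [0,0,0],"hand": 2},
    {"translation": [0,0,0],"turn": [0,0,0],"hand": 2},
    {"translation": [0,0,-1],"turn": [0,0,0],"hand": 2},
    {"translation": [0,0,-3],"turn": [0,0,0],"hand": 2},
    {"translation": [0,0,-4],"turn": [0,0,0],"hand": 2}
  ],
  "newtons": 60
}}

```text
time_s: 15.88
tool_pos: [0.4069, -0.3182, 0.0882]
orientation: [179.9, -0.0, 152.4]
contact_force: [0.2, -0.3, -1.1]
gripper_width: 0.303
```

```bash
python3 - <<'E'
from h import *
p,R,s=cur();print(p,s["orientation"],s["contact_force"],s["gripper_width"],s["qpos"].round(1))
sd=snap("side","s12");t=snap("top","t12");cv2.imwrite("pics/s12c.png",np.hstack([cv2.resize(sd[290:430,190:320],None,fx=3,fy=3),cv2.resize(t[240:380,440:570],None,fx=3,fy=3)])[:,:,::-1])
s=plan([.44,-.15,.14],Rt(165),4)
s=plan(sl(NS,-.205,0,.10),Rt(175.1),6,s)
E
```

```text
[ 0.40691785 -0.31821156  0.08824557] [ 1.79881576e+02 -4.22643529e-02  1.52402977e+02] [ 0.19659062 -0.3124654  -1.11414735] 0.3032541200223308 [ 32.6  30.3   0.4 115.7  -0.6  34.   95.9]
dist 0.1794 ang 12.6
[1.28, 4.12, -1.22] [0.0, 0.002, -0.055]
[1.05, 4.19, -1.22] [0.0, 0.002, -0.055]
[0.82, 4.24, -1.22] [0.0, 0.002, -0.055]
[0.59, 4.28, -1.21] [0.0, 0.002, -0.055]
dist 0.3033 ang 10.1
[0.87, 4.93, 0.67] [-0.0, 0.0, -0.029]
[0.73, 4.96, 0.67] [-0.0, 0.0, -0.029]
[0.58, 4.98, 0.67] [-0.0, 0.0, -0.029]
[0.44, 4.99, 0.67] [-0.0, 0.0, -0.029]
[0.29, 5.0, 0.67] [-0.0, 0.0, -0.029]
[0.14, 5.01, 0.67] [-0.0, 0.0, -0.029]
```

View pics/s12c.png

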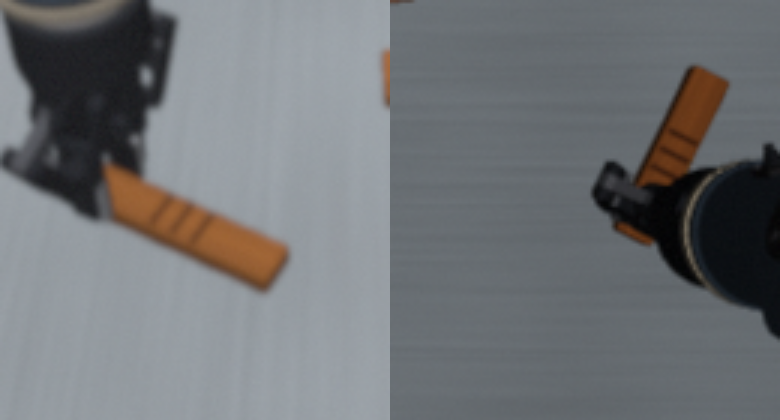

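{"name": "arm_command", "arguments": {
  "rows": [
    {"translation": [1.3,3.5,-1.3],"turn": [0,0,-0.055],"hand": 2},
    {"translation": [1,4.2,-1.3],"turn": [0,0,-0.055],"hand": 2},
    {"translation": [0.8,4.2,-1.3],"turn": [0,0,-0.055],"hand": 2},
    {"translation": [0.6,4.3,-1.3],"turn": [0,0,-0.055],"hand": 2},
    {"translation": [0.8,5,0],"turn": [0,0,-0.029],"hand": 2},
    {"translation": [0.7,5,0],"turn": [0,0,-0.029],"hand": 2},
    {"translation": [0.5,5,0],"turn": [0,0,-0.029],"hand": 2},
    {"translation": [0.3,5,0],"turn": [0,0,-0.029],"hand": 2}
  ]
}}

```text
time_s: 16.98
tool_pos: [0.4583, 0.0512, 0.1461]
orientation: [-179.8, 0.7, 171.7]
contact_force: [0.3, -0.8, -0.5]
gripper_width: 0.304
```

```bash
python3 - <<'E'
from h import *
p,R,s=cur();print(p,s["orientation"],s["contact_force"],s["gripper_width"],s["qpos"].round(1))
s=plan(sl(NS,-.198,0,.07),Rt(175.1),5)
E
```

```text
[0.45831443 0.05121547 0.14614723] [-179.8012039     0.71359773  171.73323189] [ 0.3428667 -0.8424818 -0.4565426] 0.30406640402688856 [ -8.7  21.2  -5.2 120.4   3.8  38.   65.3]
dist 0.1248 ang 3.4
[0.01, 1.98, 1.52] [-0.001, 0.002, -0.012]
[-0.02, 1.98, 1.52] [-0.001, 0.002, -0.012]
[-0.05, 1.98, 1.52] [-0.001, 0.002, -0.012]
[-0.07, 1.98, 1.52] [-0.001, 0.002, -0.012]
[-0.1, 1.98, 1.52] [-0.001, 0.002, -0.012]
```

{"name": "arm_command", "arguments": {
  "rows": [
    {"translation": [0,2,1],"turn": [0,0,-0.012],"hand": 2},
    {"translation": [0,2,1.5],"turn": [0,0,-0.012],"hand": 2},
    {"translation": [0,2,1.5],"turn": [0,0,-0.012],"hand": 2},
    {"translation": [-0.1,2,1.5],"turn": [0,0,-0.012],"hand": 2},
    {"translation": [-0.1,1.5,1.5],"turn": [0,0,-0.012],"hand": 2},
    {"translation": [0,0,0],"turn": [0,0,0],"hand": 2}
  ]
}}

```text
time_s: 17.73
tool_pos: [0.4723, 0.153, 0.0743]
orientation: [-179.9, 0.8, 175.8]
contact_force: [-0.3, 0.3, -1.1]
gripper_width: 0.306
```

```bash
python3 - <<'E'
from h import *
p,R,s=cur();print(p,s["orientation"],s["contact_force"],s["gripper_width"],s["qpos"].round(1))
sd=snap("side","s13");t=snap("top","t13");cv2.imwrite("pics/s13c.png",np.hstack([cv2.resize(sd[170:280,230:400],None,fx=2.5,fy=2.5),cv2.resize(t[160:270,260:400],None,fx=2.5,fy=2.5)])[:,:,::-1])
s=plan(sl(NS,-.195,0,.018),Rt(175.1),4)
E
```

```text
[0.4722517  0.15295324 0.07431282] [-179.85077335    0.77971015  175.75143596] [-0.25494492  0.2670821  -1.08431095] 0.3057561731217052 [-20.2  30.1  -5.1 119.8   6.1  29.7  55.8]
dist 0.0575 ang 1.0
[-0.07, -0.06, 1.43] [-0.001, 0.004, 0.002]
[-0.07, -0.06, 1.43] [-0.001, 0.004, 0.002]
[-0.08, -0.06, 1.43] [-0.001, 0.004, 0.002]
[-0.08, -0.06, 1.43] [-0.001, 0.004, 0.002]
```

View pics/s13c.png

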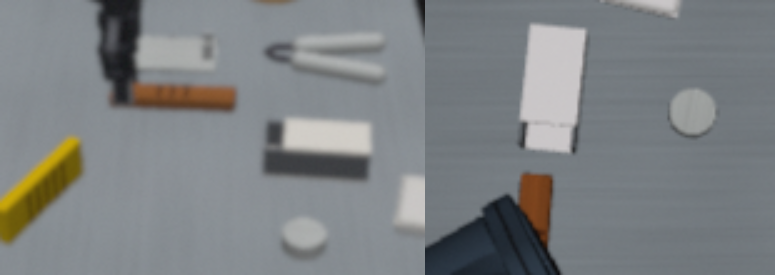

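{"name": "arm_command", "arguments": {
  "rows": [
    {"translation": [0,-0.2,1.4],"turn": [0,0,0.003],"hand": 2},
    {"translation": [0,-0.2,1.5],"turn": [0,0.006,0.003],"hand": 2},
    {"translation": [0,-0.1,1.5],"turn": [0,0.005,0.003],"hand": 2},
    {"translation": [0,0,1.1],"turn": [0,0,0],"hand": 2},
    {"translation": [0,0,0],"turn": [0,0,0],"hand": 2}
  ]
}}

```text
time_s: 18.45
tool_pos: [0.4731, 0.1434, 0.0169]
orientation: [-179.8, 0.2, 174.8]
contact_force: [-0.2, 0.4, -1.1]
gripper_width: 0.302
```

```bash
python3 - <<'E'
from h import *
p,R,s=cur();print(p,s["orientation"],s["contact_force"],s["gripper_width"],s["qpos"].round(1))
sd=snap("side","s14");t=snap("top","t14")
hsv=cv2.cvtColor(t,cv2.COLOR_RGB2HSV);m=cv2.inRange(hsv,(0,110,40),(19,255,255));m[:200]=0;m[300:]=0;m[:,:260]=0;m[:,380:]=0
zt=p[2]-.004+.015
for v in range(225,262,3):
    xs=np.nonzero(m[v])[0]
    if len(xs):
        w=ray("top",(xs[0]+xs[-1])/2,v,zt);a=np.radians(NS[2]);d=w[:2]-np.array(NS[:2])
        print(v,len(xs),xs[0],xs[-1],w.round(4),"sleeve",(np.cos(a)*d[0]+np.sin(a)*d[1]).round(4),(-np.sin(a)*d[0]+np.cos(a)*d[1]).round(4))
c1=cv2.resize(sd[170:280,250:400],None,fx=2.5,fy=2.5)
cv2.imwrite("pics/s14c.png",np.hstack([c1,cv2.resize(t[160:270,260:400],None,fx=2.5,fy=2.5)])[:,:,::-1])
s=plan(sl(NS,-.195,0,.018),Rt(175.1),1)
E
```

```text
[0.47311595 0.14336878 0.0168751 ] [-179.79749572    0.19585527  174.84368429] [-0.24033226  0.43838044 -1.14973255] 0.30239697546873034 [-19.8  36.   -4.  122.    7.   22.1  55.3]
234 12 305 316 [0.5792 0.1322 0.0279] sleeve -0.0908 -0.0076
237 11 305 315 [0.5723 0.1333 0.0279] sleeve -0.0977 -0.0071
240 12 304 315 [0.5654 0.1344 0.0279] sleeve -0.1047 -0.0065
243 10 306 315 [0.5586 0.1321 0.0279] sleeve -0.1113 -0.0094
246 7 309 315 [0.5517 0.1287 0.0279] sleeve -0.1178 -0.0135
249 5 310 314 [0.5449 0.1286 0.0279] sleeve -0.1247 -0.0141
252 3 312 314 [0.538  0.1263 0.0279] sleeve -0.1313 -0.017
255 1 314 314 [0.5312 0.124  0.0279] sleeve -0.1379 -0.0199
dist 0.0056 ang 0.4
[-0.2, 0.53, -0.02] [-0.003, 0.005, -0.004]
```

View pics/s14c.png

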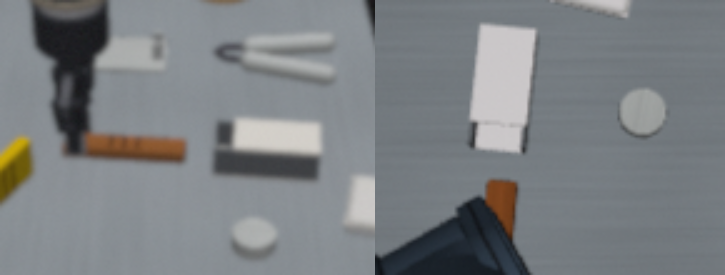

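{"name": "arm_command", "arguments": {
  "rows": [
    {"translation": [0,0.6,0],"turn": [0,0,0],"hand": 2},
    {"translation": [0,0,0],"turn": [0,0,0],"hand": 2}
  ]
}}

```text
time_s: 18.8
tool_pos: [0.4747, 0.1506, 0.0185]
orientation: [-179.9, 0.4, 174.9]
contact_force: [0.2, 0.2, 0.1]
gripper_width: 0.307
```

```bash
cat > meas.py <<'E'
from h import *
p,R,s=cur();print(s["time_s"],p,s["orientation"],s["contact_force"],s["gripper_width"])
a=np.radians(NS[2]);d=p[:2]-np.array(NS[:2]);print("tcp in sleeve",np.cos(a)*d[0]+np.sin(a)*d[1],-np.sin(a)*d[0]+np.cos(a)*d[1])
t=get_image("top")
hsv=cv2.cvtColor(t,cv2.COLOR_RGB2HSV);m=cv2.inRange(hsv,(0,110,40),(19,255,255));m[:200]=0;m[300:]=0;m[:,:260]=0;m[:,380:]=0
zt=p[2]-.004+.015
for v in range(210,246,3):
    xs=np.nonzero(m[v])[0]
    if len(xs)>9:
        w=ray("top",(xs[0]+xs[-1])/2,v,zt);d=w[:2]-np.array(NS[:2])
        print(v,len(xs),xs[0],xs[-1],w.round(4),"sleeve",(np.cos(a)*d[0]+np.sin(a)*d[1]).round(4),(-np.sin(a)*d[0]+np.cos(a)*d[1]).round(4))
plan(sl(NS,-.110,0.0,p[2]),Rt(175.1),5)
plan(sl(NS,-.075,0.0,p[2]),Rt(175.1),1)
E
python3 meas.py
```

```text
18.8 [0.47471242 0.15056757 0.01854572] [-179.88667653    0.35145873  174.8706655 ] [0.22419794 0.23087114 0.10665883] 0.30655310371081457
tcp in sleeve -0.19644906862152506 0.0017632224898217613
234 12 302 313 [0.579  0.139  0.0295] sleeve -0.0915 -0.0009
237 12 301 312 [0.5722 0.1412 0.0295] sleeve -0.0986 0.0008
240 12 301 312 [0.5653 0.1412 0.0295] sleeve -0.1054 0.0002
243 11 302 312 [0.5584 0.14   0.0295] sleeve -0.1121 -0.0016
dist 0.0865 ang 0.4
[-1.73, -0.02, 0.01] [-0.0, 0.001, -0.001]
[-1.73, -0.02, 0.01] [-0.0, 0.001, -0.001]
[-1.73, -0.02, 0.01] [-0.0, 0.001, -0.001]
[-1.73, -0.02, 0.0] [-0.0, 0.001, -0.001]
[-1.73, -0.03, 0.0] [-0.0, 0.001, -0.001]
dist 0.1215 ang 0.4
[-12.15, -0.09, 0.07] [-0.002, 0.006, -0.004]
```

{"name": "arm_command", "arguments": {
  "rows": [
    {"translation": [-1.2,0,0.1],"turn": [0,0,0],"hand": 2},
    {"translation": [-1.8,0,0.1],"turn": [0,0,0],"hand": 2},
    {"translation": [-1.8,0,0],"turn": [0,0,0],"hand": 2},
    {"translation": [-1.8,0,0],"turn": [0,0,0],"hand": 2},
    {"translation": [-1.5,0,0],"turn": [0,0,0],"hand": 2},
    {"translation": [0,0,0],"turn": [0,0,0],"hand": 2}
  ]
}}

```text
time_s: 19.6
tool_pos: [0.5624, 0.1416, 0.0179]
orientation: [-179.9, 0.6, 174.8]
contact_force: [0.3, 0.1, -0.2]
gripper_width: 0.302
```

```bash
python3 meas.py; python3 - <<'E'
from h import *
sd=snap("side","s15");cv2.imwrite("pics/s15c.png",cv2.resize(sd[170:280,250:400],None,fx=4,fy=4)[:,:,::-1])
E
```

```text
19.6 [0.5623857  0.14156645 0.0178937 ] [-179.89867419    0.55130086  174.79025492] [ 0.31930404  0.05855291 -0.15655467] 0.3018024813503212
tcp in sleeve -0.10832712315397797 0.00029761550178877307
dist 0.0008 ang 0.6
[0.01, -0.01, -0.0] [-0.0, 0.002, -0.001]
[0.01, -0.01, -0.0] [-0.0, 0.002, -0.001]
[0.01, -0.01, -0.0] [-0.0, 0.002, -0.001]
[0.01, -0.01, -0.0] [-0.0, 0.002, -0.001]
[0.01, -0.01, -0.0] [-0.0, 0.002, -0.001]
dist 0.0343 ang 0.6
[-3.43, -0.02, 0.02] [-0.002, 0.009, -0.005]
```

View pics/s15c.png

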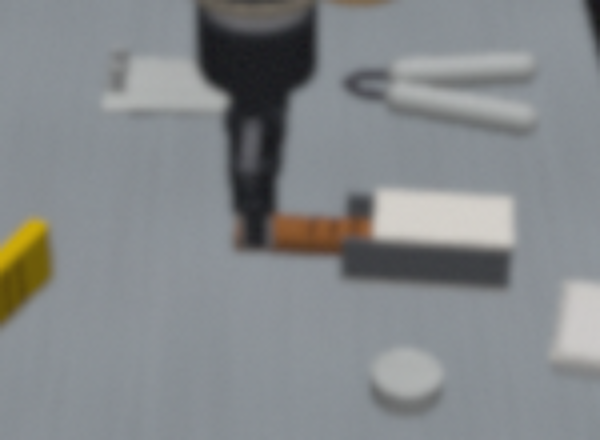

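{"name": "arm_command", "arguments": {
  "rows": [
    {"translation": [-1.2,0,0],"turn": [0,0,0],"hand": 2},
    {"translation": [-1.5,0,0],"turn": [0,0,0],"hand": 2},
    {"translation": [-1,0,0],"turn": [0,0,0],"hand": 2},
    {"translation": [0,0,0.4],"turn": [0,0.005,0],"hand": 2},
    {"translation": [0,0,0.4],"turn": [0,0.005,0],"hand": 2},
    {"translation": [0,0,0],"turn": [0,0,0],"hand": 2}
  ]
}}

```text
time_s: 20.45
tool_pos: [0.5981, 0.1388, 0.0102]
orientation: [-179.9, -0.2, 174.9]
contact_force: [-0.1, -1.4, 6.6]
gripper_width: 0.301
```

```bash
python3 meas.py|head -2; python3 - <<'E'
from h import *
sd=snap("side","s16");cv2.imwrite("pics/s16c.png",cv2.resize(sd[170:280,250:400],None,fx=4,fy=4)[:,:,::-1])
E
```

```text
20.45 [0.59814596 0.13882786 0.01015214] [-179.86816856   -0.20250334  174.92818944] [-0.08303018 -1.37327683  6.56852747] 0.30128666174095825
tcp in sleeve -0.07246369373952914 0.0006292001473137817
```

View pics/s16c.png

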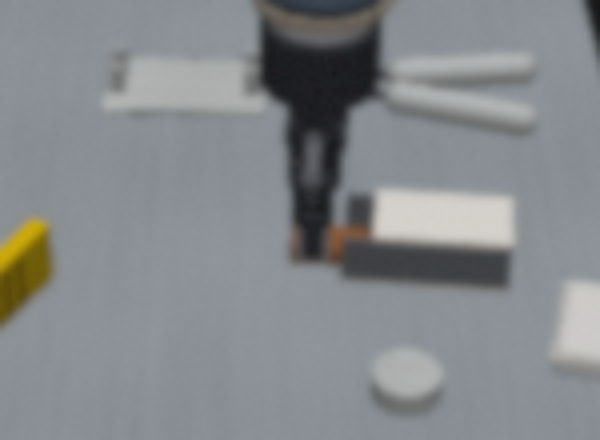

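{"name": "arm_command", "arguments": {
  "rows": [
    {"translation": [0,0,0],"turn": [0,0,0],"hand": 4.8},
    {"translation": [0,0,0],"turn": [0,0,0],"hand": 4.8},
    {"translation": [0,0,-2],"turn": [0,0,0],"hand": 4.8},
    {"translation": [0,0,-4],"turn": [0,0,0],"hand": 4.8},
    {"translation": [1,0,-5],"turn": [0,0,0],"hand": 4.8},
    {"translation": [3,2,-4],"turn": [0,0,0],"hand": 4.8},
    {"translation": [4,5,-2],"turn": [0,0,0],"hand": 4.8},
    {"translation": [2,6,0],"turn": [0,0,0],"hand": 4.8}
  ]
}}

```text
time_s: 21.55
tool_pos: [0.5107, 0.2723, 0.1826]
orientation: [-179.7, -0.4, 174.4]
contact_force: [1.5, 1.3, 0.3]
gripper_width: 0.561
```

```bash
python3 - <<'E'
from h import *
p,R,s=cur();print(s["time_s"],p,s["contact_force"],s["gripper_width"])
sd=snap("side","s17");t=snap("top","t17")
cv2.imwrite("pics/s17c.png",np.vstack([np.hstack([cv2.resize(sd[190:260,270:400],None,fx=3,fy=3),cv2.resize(t[160:230,270:400],None,fx=3,fy=3)]),np.hstack([cv2.resize(sd[275:345,270:400],None,fx=3,fy=3),cv2.resize(t[180:250,370:500],None,fx=3,fy=3)])])[:,:,::-1])
for nm,Q,cu in(("wide",WS,(400,480)),("narrow",NS,(290,335))):
    hsv=cv2.cvtColor(t,cv2.COLOR_RGB2HSV);m=cv2.inRange(hsv,(0,110,40),(19,255,255));m[:195]=0;m[260:]=0;m[:,:cu[0]]=0;m[:,cu[1]:]=0
    ys,xs=np.nonzero(m)
    for v in(ys.min(),ys.max()-3,ys.max()):
        x=xs[ys==v];w=ray("top",x.mean(),v,.018);a=np.radians(Q[2]);d=w[:2]-np.array(Q[:2]);print(nm,v,len(x),"sleeve",(np.cos(a)*d[0]+np.sin(a)*d[1]).round(4),(-np.sin(a)*d[0]+np.cos(a)*d[1]).round(4))
E
```

```text
21.55 [0.51069545 0.27232975 0.18261879] [1.5111482  1.33396221 0.32235611] 0.5606212851912301
wide 216 8 sleeve -0.0338 -0.0125
wide 237 20 sleeve -0.0819 -0.0004
wide 240 10 sleeve -0.0883 0.0114
narrow 210 9 sleeve -0.0345 0.0015
narrow 231 11 sleeve -0.0834 -0.0006
narrow 234 5 sleeve -0.0897 -0.0081
```

View pics/s17c.png

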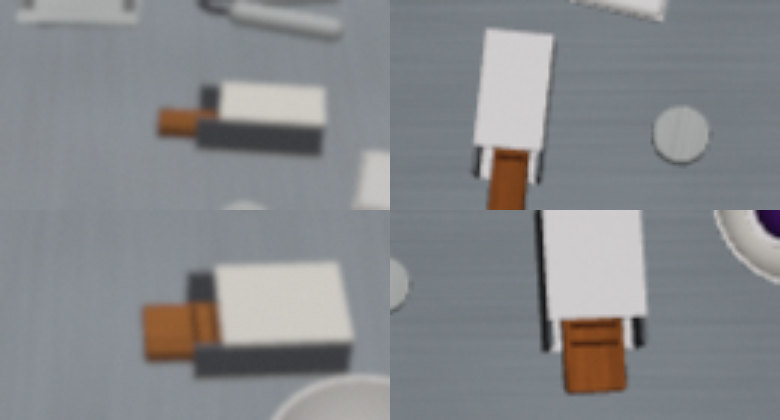

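View pics/t17.png

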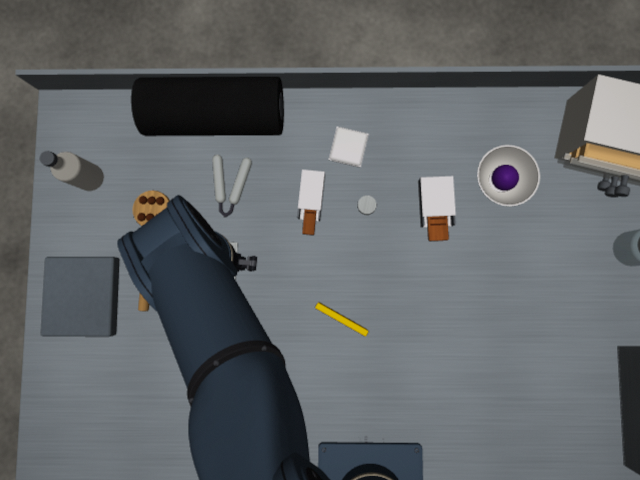

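{"name": "arm_command", "arguments": {
  "rows": [
    {"translation": [0,0,0],"turn": [0,0,0],"hand": 4.8},
    {"translation": [0,0,0],"turn": [0,0,0],"hand": 4.8}
  ]
}}

```text
time_s: 21.9
tool_pos: [0.5075, 0.28, 0.1807]
orientation: [-179.9, -0.6, 175.2]
contact_force: [0.2, -0.5, 0.1]
gripper_width: 0.565
```

```bash
python3 -c "
from h import *
p,R,s=cur();print(s['time_s'],p,s['contact_force']);print(env.hand_in())"
```

```text
21.9 [0.50747346 0.2800192  0.18069842] [ 0.23634862 -0.46542135  0.1396737 ]
the job is handed in; nothing more can be done
None
```

Both boards are in their sleeves and the job is handed in at about 22 s of the 69 s allowed; the hand-in reports no verdict.

- **Wide board:** I lifted it from the stand, tilted it 45°, laid it flat in front of the wide sleeve, then regripped it by its rear end and slid it in.
- **Narrow board:** I gripped it by its near end and slid it straight into the narrow sleeve.

**Last checks (pictures taken just before hand-in):**
- Both boards look flat on the sleeve floors. Their rear ends are about 33 mm outside the mouths, against the 48 mm limit.
- That puts each board's centre at about x = -0.023 m in its sleeve's frame, where -0.038 to 0 is allowed. Both are close to centred sideways.
- The bystanders and the yellow look-alike appear unmoved in the top view. The back roller's handle was partly hidden by the arm, and I did not measure any of them.
- The gripper was empty and clear of everything at a height of 0.18 m, with contact force near zero.

**Disagreements:** the two cameras differed by about 2 to 4 mm on the boards and sleeves. For the wide board's rear end the side view gave about -0.086 m and the top view -0.088 to -0.091 m. All of these readings are within the allowed range.

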